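# Bring two sample tubes back to the scanner on a ratcheted carousel

### The arm

A 6-joint arm with a two-finger parallel gripper is mounted at the origin on the work surface. World frame = base frame: x ahead of the robot, y to its left, z up, the work surface at z = 0. Lengths are in m, angles in rad, forces in N, time in s.
With the tool pointing down it reaches from about 0.425 to 0.95 m from the base axis. Payload 3.5 kg.
Tool frame: the origin (TCP) lies at the very end of the fingers, on their centre line; the grasp point (between the pads) lies 19 mm behind it; z points along the fingers, y is the direction in which the jaws open and shut (so a half turn about z gives the same grasp; the last joint's range is limited). The gripper opens to 85 mm and grips with 20 to 120 N. Pads are 22 mm wide; open, the fingers measure 114 mm over their backs; the gripper's body (76 mm by 85 mm) begins 54 mm behind the grasp point. The pads swing forward as they close: fully open they stand 13 mm farther back than shut.
Start: joints at [1.012, 0.286, 1.577, -0, 1.279, -0.15], TCP at [0.268, 0.619, 0.203] pointing down, gripper open.
Joint ranges: [-2.77, 2.77], [-0.9, 2.22], [0.21, 2.48], [-1.53, 4.67], [0.24, 2.81], [-2.84, 2.84]. Speed limits (rad/s): [2.79, 2.79, 3.14, 3.14, 3.14, 3.14].

### API

Orientations are given as a unit quaternion [x, y, z, w].
In Python, from plant import ctrl, imaging gives the robot as it stands.
- The arm moves only by the shell command python3 -m creep 'ROWS' [OPENING] [FORCE]. ROWS is JSON, one flat list of numbers, 4 for each row, row after row: the shift along the tool's x, y, z in units of 25 mm (1.0 is 25 mm), then the turn about the tool's z in units of 5 degrees (1.0 is 5 degrees). A call has 1 to 20 rows; each row is the pose to reach, as a shift and turn from the pose commanded when the call began, along the tool's axes at that moment; what a row does not reach only later rows make up. A row lasts 1/12 s, in which the tool goes at most 41.7 mm and 7.16 degrees, less where a joint would pass 70% of its speed; a pose out of reach is approached as far as the arm can. A call with a gripper value outside its range is refused whole. OPENING is the closure in counts, from 0 (fully open) to 255 (shut), set as the call begins (- or left out, the last holds). The fingers move at their own pace and stop on an object; FORCE is the grip in N (left out, the last holds). Time passes only in rows, so rows that repeat a pose let the fingers close. It gives the time, the measured TCP pose, the force and the opening at its end, in the units of the state.
- ctrl.get_state(): the state, without advancing time (a new reading comes with each control period).
- imaging.read_camera(name): name is "side" or "top" or "wrist"; returns the picture (480x640x3 uint8, red, green, blue); there is no depth.
- imaging.camera_info(name): a dict with "intrinsics" (3x3 intrinsics, pixels), "origin" and "attitude" of the camera in the world. Camera axes: x right, y down, z forward; pixel columns grow to the right and rows downward; lengths in m; the calibration is good to about 2 mm. The wrist camera is an equidistant fisheye: a pixel r from the principal point sees the ray r / f radians off the axis. A picture is of the moment at which its call begins: read the wrist's pose just before it. camera_info takes no time and is no camera call; for the wrist camera it gives the pose at the moment of the call.
- ctrl.sign_off(): hands the job in, once; it reports no verdict.
Trained networks look in the newest picture that a camera, given by its name, has taken for a name from the list of things; names that differ only in an ending like _2 or _b are one class to them, and where a whole thing is asked for, a point or a joint stands for the part that bears it (a point fixed in the world has none). Each returns a list of dicts, best first, with "p" (0 to 1); they miss things now and then, are a little off and sometimes report something else, mostly with a low value. They report only what shows in the picture. A call takes as long as a camera call.
- imaging.silhouettes(camera, name): "mask" (480x640 bool, what is visible of it) and "uv" ([column, row] in pixels, amid what is visible of it).
The state is a dict: "time": time; "qpos": joint angles; "dq": joint speeds; "joint_efforts": joint torques, N m; "eef_pos": TCP position; "tcp_rot": TCP orientation; "contact_force": force on the tool from outside, world axes, zero at the start; "wrist_torque": the same for the moment, N m; "opening": opening from 0.0 (shut) to 1.0 (fully open).
Only numpy, scipy, OpenCV 4.12 (cv2) and the standard library are available. Lean on these libraries where they do the work, as an engineer would, in place of code of your own. Each camera call takes 0.05 s, during which the arm holds its last target.

### The job

The hand-turned tube carousel (black grip on top) has been turned past two tubes that still have to be scanned. Flick the orange pawl lever to free the pawl, turn the carousel back until the red-capped tube is just short of the scanner window again, and set the pawl back in; never force the carousel back against the pawl. Then advance it one click at a time, easing it back each time until it rests on the pawl: leave the red-capped tube standing at the window for a good second, then bring the yellow-capped tube there and let go, turning gently and leaving the tubes, the scanner and the things around untouched.

Things in the scene. Friction and masses are not known exactly. Their poses are not given: they have to be found in the camera images.
- grip (a point): Centre of the black paddle grip on the carousel's vertical axis, 156 mm above the desk. Paddle 84 mm long (this frame's x axis, turning with the carousel), 16 mm thick (y), 42 mm tall; a 28 mm column below it. Nothing on the carousel stands higher than 9 mm below its underside. Going back with the pawl in takes 0.1 to 0.2 Nm, until a tooth meets the pawl; more than about 1 Nm is forcing it.
- carousel (a joint): Carousel angle, rad, growing counter-clockwise seen from above = forward, the ratchet's free way. 12 tubes, 12 teeth: a step is 0.5236. At 0 the red-capped tube is at the window, at 0.5236 the yellow one, both within 0.03 as the pawl block sits up to 3 mm off. Starts at 0.6 to 1.2. Forward over a tooth takes up to 0.3 Nm; the pawl clicks in up to 0.03 past the rest, where a tooth bears on it.
- pawl (a joint): Angle of the pawl, rad: about 0 (-0.03 to 0.13) when its nose lies on the toothed rim, 0.7 thrown off and clear. An over-centre spring holds it at either end; it flips by itself beyond about 0.35. Seen from above it opens clockwise. Clear of the teeth from 0.14.
- post (a point): Upright orange thumb post of the pawl, 12 mm round: a point 78 mm above the desk, 22 mm below its top, 30 mm above the pawl arm. It swings on a 56 mm radius about pivot, some 38 mm from engaged (farther from the carousel) to thrown off (nearer). It takes about 2 N at first, less towards the middle, then flips over by itself.
- pivot (a point): Axis of the pawl's vertical pivot pin, 78 mm above the desk (the pin itself ends 10 mm lower). Fixed with the pawl block.
- nose (a point): Centre of the round steel nose (7 mm thick) of the pawl, 38 mm above the desk.
- red_notch (a point): Point on the toothed rim (107 mm from the axis, 38 mm above the desk) that coincides with the nose's centre when the red-capped tube is indexed: the tooth face rests against the nose.
- yellow_notch (a point): The same for the yellow-capped tube, one tooth behind.
- red_cap (a point): Top centre of the red cap (17 mm wide) of the first tube, 82 mm from the axis, 126 mm above the desk. The other 10 caps are blue.
- yellow_cap (a point): Top centre of the yellow cap, the neighbouring tube; it comes to the window one step after the red one.
- tubes: The twelve capped tubes (17 mm wide, on a ring of 82 mm radius) with their round deck (194 mm wide); origin on the axis 30 mm above the desk, turns with the carousel. Tops at 126 mm above the desk.
- stand: Grey base of the carousel, 122 mm radius, fixed to the desk; origin on the carousel's axis at desk height, y axis towards the scanner. The pawl block is screwed to it near (-60, -120) mm.
- scanner: White scanner head, 70 x 50 x 120 mm, fixed to the stand, its black window facing the carousel's axis; a black line on its top marks the middle. Origin under its centre, 14 mm above the desk, 152 mm from the carousel's axis.
- bottle: Clear bottle, 56 mm wide, 140 mm tall, bystander; origin under its centre.
- jar: Clear jar with a red lid, 56 mm wide, 65 mm tall, bystander; origin under its centre.
- rack: Green tube block, 50 x 50 mm, with four tubes 86 mm tall in all, bystander; origin under its centre.

How it is judged:
By the outcome, as a careful person would: the job done as asked, in the order asked, and still so for the second after the job is handed in, with the robot touching nothing.
It also fails if it takes over 67 s, if anything falls off the work surface, if the arm or the gripper's body presses on something with over 40 N, if the wrist force passes 120 N, or if a joint passes its speed limit or range.

## Working session

There is one attempt and no reset: what is moved stays moved. The work goes in short steps, Python scripts to look and compute and a shell command to move; the robot and the scene stay as the last step left them, time stands still between calls to the robot, and variables do not carry over. Pictures are saved under pics/ and viewed, and the job is handed in when it is done.

```bash
ls; mkdir -p pics
python3 - <<'E'
from plant import ctrl, imaging
import cv2, numpy as np
s=ctrl.get_state(); print({k:np.round(v,3).tolist() for k,v in s.items()})
for c in ("side","top","wrist"):
    i=imaging.camera_info(c); print(c,{k:np.round(v,3).tolist() for k,v in i.items()})
    im=imaging.read_camera(c); cv2.imwrite(f"pics/a_{c}.png",im[:,:,::-1])
E
```

```text
pics
{'time': 0.0, 'qpos': [1.012, 0.287, 1.578, -0.0, 1.279, -0.15], 'dq': [-0.001, 0.0, 0.0, -0.0, 0.001, 0.001], 'joint_efforts': [0.0, -40.598, -29.263, -0.0, 0.006, 0.0], 'eef_pos': [0.268, 0.619, 0.202], 'tcp_rot': [0.203, 0.979, -0.001, -0.0], 'contact_force': [0.133, -0.061, -1.438], 'wrist_torque': [0.012, -0.064, -0.005], 'opening': 0.996}
side {'intrinsics': [[435.199, 0.0, 326.309], [0.0, 435.199, 243.41], [0.0, 0.0, 1.0]], 'origin': [0.28, -0.327, 0.648], 'attitude': [0.882, -0.289, 0.115, -0.354]}
top {'intrinsics': [[543.446, 0.0, 320.285], [0.0, 543.446, 250.319], [0.0, 0.0, 1.0]], 'origin': [0.545, 0.104, 1.01], 'attitude': [-0.702, 0.71, -0.041, 0.022]}
wrist {'intrinsics': [[371.648, 0.0, 323.639], [0.0, 371.648, 238.283], [0.0, 0.0, 1.0]], 'origin': [0.198, 0.65, 0.373], 'attitude': [0.827, 0.542, 0.082, 0.127]}
```

View pics/a_side.png

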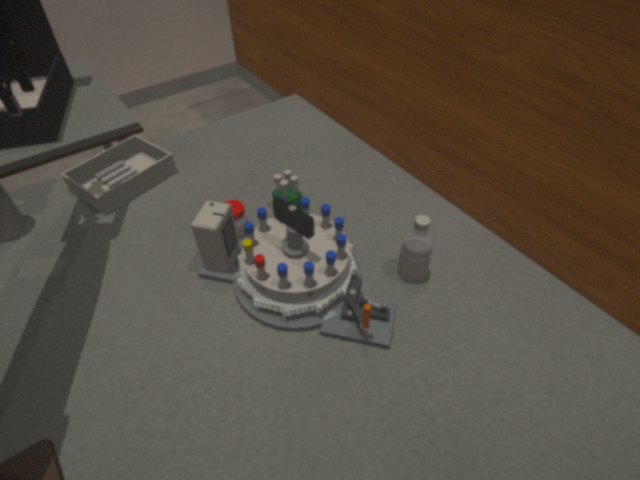

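View pics/a_top.png

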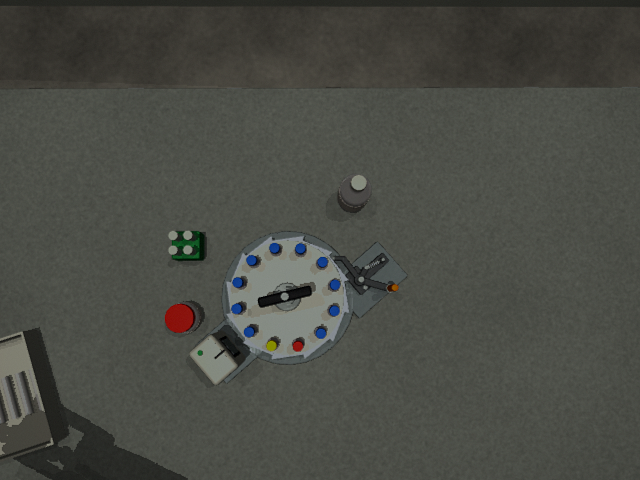

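View pics/a_wrist.png

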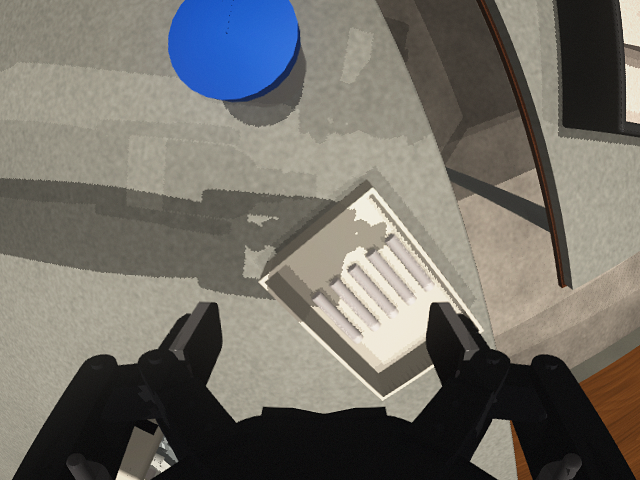

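```bash
cat > h.py <<'E'
from plant import ctrl, imaging
import cv2, numpy as np
from scipy.spatial.transform import Rotation as R
def cam(c):
    i=imaging.camera_info(c); return np.array(i['intrinsics']),np.array(i['origin']),R.from_quat(i['attitude']).as_matrix()
def ray(c,uv,C=None):
    K,o,A=C or cam(c); x=(uv[0]-K[0,2])/K[0,0]; y=(uv[1]-K[1,2])/K[1,1]
    if c=='wrist':
        r=np.hypot(x,y); d=np.array([x/r*np.sin(r),y/r*np.sin(r),np.cos(r)]) if r>1e-9 else np.array([0,0,1.])
    else: d=np.array([x,y,1.])
    d=A@d; return o,d/np.linalg.norm(d)
def atz(c,uv,z,C=None):
    o,d=ray(c,uv,C); return o+d*(z-o[2])/d[2]
def tri(rs):
    A=sum(np.eye(3)-np.outer(d,d) for o,d in rs); b=sum((np.eye(3)-np.outer(d,d))@o for o,d in rs)
    p=np.linalg.solve(A,b); return p,[float(np.linalg.norm(np.cross(p-o,d))) for o,d in rs]
def proj(c,p,C=None):
    K,o,A=C or cam(c); q=A.T@(np.array(p)-o)
    if c=='wrist':
        t=np.arctan2(np.hypot(q[0],q[1]),q[2]); n=np.hypot(q[0],q[1])
        return K[:2,2]+K[0,0]*t*q[:2]/n
    return K[:2,2]+K[0,0]*q[:2]/q[2]
def frame(t):  # tool axes in world
    return R.from_quat(ctrl.get_state()['tcp_rot']).as_matrix()
E
python3 - <<'E'
from h import *
imaging.read_camera('top'); imaging.read_camera('side')
Z=dict(grip=.156,red_cap=.126,yellow_cap=.126,post=.078,pivot=.078,nose=.038,scanner=.134,pawl=.05,bottle=.14,jar=.065,rack=.086)
out={}
for n in Z:
    u={}
    for c in ('top','side'):
        r=imaging.silhouettes(c,n)
        for d in r[:2]:
            ys,xs=np.nonzero(d['mask']); print(n,c,round(d['p'],2),np.round(d['uv'],1),d['mask'].sum(),(xs.min(),xs.max(),ys.min(),ys.max()), np.round(atz(c,d['uv'],Z[n]),4))
        if r: u[c]=r[0]['uv']
    if len(u)==2: p,e=tri([ray(c,u[c]) for c in u]); print('   tri',np.round(p,4),np.round(e,4))
print(ctrl.get_state()['time'])
E
python3 - <<'E'
import cv2
a=cv2.imread('pics/a_top.png')[215:405,150:430]
cv2.imwrite('pics/b_top.png',cv2.resize(a,None,fx=2.8,fy=2.8,interpolation=cv2.INTER_CUBIC))
E
```

```text
grip top 0.98 [286.6 298.9] 11280 (np.int64(227), np.int64(348), np.int64(237), np.int64(358)) [0.5469 0.1341 0.156 ]
grip top 0.45 [257.5 265.8] 1301 (np.int64(232), np.int64(339), np.int64(243), np.int64(350)) [0.5992 0.1794 0.156 ]
grip side 0.9 [293.9 257.8] 10263 (np.int64(238), np.int64(356), np.int64(197), np.int64(315)) [0.4997 0.0577 0.156 ]
   tri [0.5465 0.1381 0.0525] [0.0007 0.0007]
red_cap top 0.9 [287.5 298.5] 11372 (np.int64(227), np.int64(348), np.int64(237), np.int64(358)) [0.5476 0.1337 0.126 ]
red_cap side 0.76 [292.8 258.7] 10170 (np.int64(238), np.int64(356), np.int64(198), np.int64(315)) [0.5106 0.0806 0.126 ]
   tri [0.5456 0.1375 0.0514] [0.0025 0.0025]
yellow_cap top 0.65 [291.9 298. ] 11373 (np.int64(227), np.int64(348), np.int64(237), np.int64(358)) [0.5483 0.1266 0.126 ]
yellow_cap side 0.63 [293.8 259. ] 10146 (np.int64(239), np.int64(356), np.int64(196), np.int64(315)) [0.5115 0.0791 0.126 ]
   tri [0.5452 0.1303 0.0575] [0.0039 0.0039]
post top 0.58 [367.2 277.3] 425 (np.int64(334), np.int64(397), np.int64(257), np.int64(292)) [ 0.5823 -0.0018  0.078 ]
[... 1823 characters left out ...]
0.0526] [0.0011 0.0011]
jar top 0.73 [182.  315.9] 939 (np.int64(165), np.int64(201), np.int64(302), np.int64(332)) [0.5203 0.3168 0.065 ]
jar side 0.72 [238.7 218. ] 423 (np.int64(226), np.int64(247), np.int64(200), np.int64(237)) [0.5106 0.2807 0.065 ]
   tri [0.5228 0.3237 0.026 ] [0.004 0.004]
rack top 0.91 [187.7 247.9] 927 (np.int64(169), np.int64(203), np.int64(231), np.int64(260)) [0.6354 0.3037 0.086 ]
rack top 0.58 [286.4 294. ] 11196 (np.int64(227), np.int64(348), np.int64(237), np.int64(357)) [0.5553 0.1369 0.086 ]
rack side 0.59 [290.7 189.7] 752 (np.int64(272), np.int64(302), np.int64(170), np.int64(208)) [0.6274 0.2709 0.086 ]
   tri [0.6429 0.3078 0.0539] [0.0052 0.0052]
1.35
```

View pics/b_top.png

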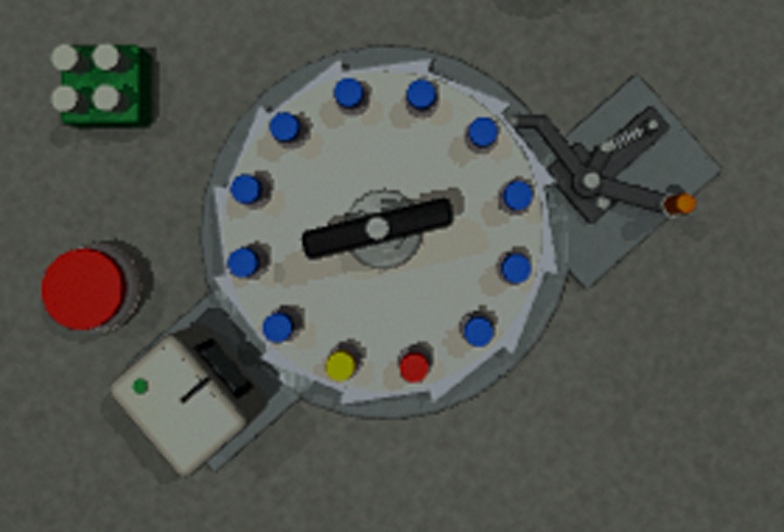

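```bash
cat >> h.py <<'E'
from scipy.optimize import least_squares
def blobs(im,kind):
    hsv=cv2.cvtColor(im,cv2.COLOR_RGB2HSV); H,S,V=[hsv[...,i].astype(int) for i in range(3)]
    m={'blue':(H>100)&(H<130)&(S>120)&(V>60),'red':((H<5)|(H>174))&(S>150)&(V>70),'yellow':(H>24)&(H<34)&(S>150)&(V>70),'orange':(H>7)&(H<20)&(S>150)&(V>60)}[kind]
    n,l,st,ce=cv2.connectedComponentsWithStats(m.astype(np.uint8))
    return [(ce[i],st[i]) for i in range(1,n) if st[i,4]>25]
def caps(c,im=None,C=None,z=.123):
    im=imaging.read_camera(c) if im is None else im; C=C or cam(c); out=[]
    for k in ('blue','red','yellow'):
        for ce,st in blobs(im,k): out.append((k,atz(c,ce,z,C)[:2],st,ce))
    return out
E
python3 - <<'E'
from h import *
for c in ('top','side'):
    im=cv2.imread(f'pics/a_{c}.png')[:,:,::-1].copy()
    cs=caps(c,im)
    for k,p,st,ce in cs: print(c,k,np.round(p,4),st.tolist(),np.round(ce,1))
    for z in (.118,.123,.126):
      P=np.array([p for k,p,st,ce in caps(c,im,z=z) if st[4]<250 and abs(p[0]-.545)<.1 and abs(p[1]-.137)<.11])
      r=least_squares(lambda v:np.hypot(*(P-v[:2]).T)-v[2],[.545,.137,.082]); print(c,z,len(P),r.x.round(4),np.sqrt(np.mean(r.fun**2)).round(4))
    print('orange',[(np.round(ce,1),st.tolist()) for ce,st in blobs(im,'orange')])
E
```

```text
top blue [0.6311 0.1552] [269, 243, 11, 10, 82] [274.  247.4]
top blue [0.6299 0.113 ] [295, 243, 11, 11, 85] [299.8 247.9]
top blue [0.6116 0.1929] [246, 255, 11, 10, 81] [251.  259.6]
top blue [0.6071 0.077 ] [317, 257, 11, 10, 84] [322.  261.5]
top blue [0.5752 0.2154] [232, 277, 11, 11, 82] [237.1 282.1]
top blue [0.5695 0.0571] [330, 280, 10, 10, 84] [334.5 284.4]
top blue [0.5326 0.2169] [231, 304, 11, 10, 85] [236.1 308.4]
top blue [0.5271 0.0588] [329, 306, 11, 10, 85] [333.8 310.5]
top blue [0.4953 0.1968] [244, 327, 10, 10, 85] [248.6 331.6]
top blue [0.4912 0.081 ] [316, 328, 10, 11, 85] [320.4 333.1]
top red [0.5188 0.3091] [165, 304, 29, 29, 657] [178.7 317.8]
top red [0.4715 0.1184] [293, 341, 10, 10, 81] [297.4 345.7]
top yellow [0.4726 0.1609] [266, 341, 11, 10, 86] [271.  345.4]
top 0.118 12 [0.5513 0.1372 0.0825] 0.0001
top 0.123 12 [0.5513 0.137  0.082 ] 0.0001
top 0.126 12 [0.5513 0.1369 0.0817] 0.0001
orange [(array([394.4, 287. ]), [391, 284, 8, 7, 42])]
side blue [0.6071 0.191 ] [300, 198, 9, 7, 45] [303.9 200.5]
side blue [0.6276 0.1526] [322, 204, 8, 7, 42] [
[... 263 characters left out ...]
lue [0.566  0.0537] [327, 251, 8, 10, 53] [330.5 254.8]
side blue [0.5238 0.0559] [305, 262, 8, 9, 55] [308.4 265.6]
side blue [0.4876 0.0784] [278, 264, 8, 8, 53] [281.5 267.2]
side red [0.4977 0.2497] [226, 200, 17, 17, 171] [235.8 206.9]
side red [0.4674 0.1158] [254, 255, 10, 9, 62] [258.6 258.7]
side yellow [0.4702 0.1594] [243, 239, 9, 8, 61] [246.9 242.2]
side 0.118 11 [0.5501 0.1386 0.0828] 0.0003
side 0.123 11 [0.5476 0.1342 0.082 ] 0.0003
side 0.126 12 [0.5443 0.1384 0.0852] 0.011
orange [(array([495.8, 108.1]), [229, 0, 411, 333, 66923]), (array([238.4,  30.3]), [234, 25, 12, 11, 45]), (array([252. ,  55.4]), [244, 47, 16, 18, 50]), (array([366.1, 313.5]), [363, 303, 8, 24, 117])]
```

```bash
cat >> h.py <<'E'
def rows(p,az=None):
    """shift in units to TCP world p; turn units to make tool y azimuth az(deg)"""
    s=ctrl.get_state(); A=R.from_quat(s['tcp_rot']).as_matrix()
    d=A.T@(np.array(p)-s['eef_pos'])/.025
    cur=np.degrees(np.arctan2(A[1,1],A[0,1])); t=None if az is None else (cur-az)/5
    return d.round(2),(None if t is None else round(t,2)),'cur az',round(cur,1)
E
python3 - <<'E'
from h import *
print('post top z=.1',atz('top',(394,287),.1).round(4), 'z.09',atz('top',(394.4,287),.09).round(4))
# side: line through blob
for z,r in ((.1,303.5),(.06,326.5)): print(z,atz('side',(366,r),z).round(4))
print(tri([ray('top',(394,287)),ray('side',(366.5,304.5))]))
zo=lambda u,v:(150+u/2.8,215+v/2.8)
print('pivot',atz('top',zo(591,181),.068).round(4))
print('nose',atz('top',zo(520,121),.045).round(4))
ax=np.array([.5513,.137])
for n,uv in (('scan c',zo(180.5,405)),('l1',zo(181,402)),('l2',zo(208,380))):
    p=atz('top',uv,.134)[:2]; d=p-ax; print(n,p.round(4),np.hypot(*d).round(4),np.arctan2(d[1],d[0]).round(3))
for n,p in (('red',[0.4715,0.1184]),('yel',[0.4726,0.1609])):
    d=np.array(p)-ax; print(n,np.arctan2(d[1],d[0]).round(3))
for n,uv in (('pad1',zo(305,245)),('pad2',zo(452,210))): print(n,atz('top',uv,.177).round(4))
print(rows([.6,-.06,.24],54.6))
E
```

```text
post top z=.1 [ 0.5646 -0.044   0.1   ] z.09 [ 0.5648 -0.0463  0.09  ]
0.1 [ 0.5622 -0.0432  0.1   ]
0.06 [ 0.5542 -0.0567  0.06  ]
(array([ 0.56394205, -0.04398991,  0.09689061]), [0.0008878743979909154, 0.000887874397990937])
pivot [0.5787 0.0079 0.068 ]
nose [0.6182 0.0501 0.045 ]
scan c [0.4526 0.2496] 0.1497 2.29
l1 [0.4543 0.2493] 0.1484 2.283
l2 [0.4664 0.2341] 0.129 2.289
red -2.913
yel 2.847
pad1 [0.5419 0.1755 0.177 ]
pad2 [0.5599 0.0953 0.177 ]
(array([-22.98, -19.66,  -1.48]), np.float64(2.4), 'cur az', np.float64(66.6))
```

```bash
python3 -m creep '[-0.6,-0.5,-0.6,0.1, -1.5,-1.2,-1.4,0.2, -2.7,-2.3,-1.5,0.4, -4,-3.4,-1.5,0.5, -5.3,-4.5,-1.5,0.6, -6.6,-5.6,-1.5,0.8, -7.9,-6.8,-1.5,0.9, -9.2,-7.9,-1.5,1, -10.5,-9,-1.5,1.2, -11.8,-10.1,-1.5,1.3, -13.1,-11.2,-1.5,1.5, -14.4,-12.3,-1.5,1.6, -15.7,-13.4,-1.5,1.7, -17,-14.5,-1.5,1.9, -18.3,-15.6,-1.5,2, -19.6,-16.8,-1.5,2.1, -20.9,-17.9,-1.5,2.2, -22,-18.8,-1.5,2.3, -22.7,-19.5,-1.5,2.4, -23,-19.7,-1.5,2.4]' 255 20
python3 - <<'E'
from h import *
s=ctrl.get_state(); print(s['eef_pos'],s['qpos'],s['contact_force'])
C=cam('wrist'); print(C[1:]); im=imaging.read_camera('wrist'); cv2.imwrite('pics/c_wrist.png',im[:,:,::-1])
for k in ('orange','red','yellow'): print(k,[(np.round(ce,1),st.tolist()) for ce,st in blobs(im,k)])
print('post proj',proj('wrist',[.564,-.044,.1],C),'pivot',proj('wrist',[.5787,.0079,.068],C),'nose',proj('wrist',[.618,.05,.045],C))
E
```

```text
time: 3.02
eef_pos: [0.6014, -0.0661, 0.2403]
tcp_rot: [0.307, 0.952, -0.001, 0.001]
contact_force: [-0.8, -0.0, 0.4]
opening: -0.001
[ 0.60140496 -0.06613533  0.24028143] [-0.27629112  0.10647823  1.71652379 -0.00174909  1.31748146 -1.22346764] [-0.7589475  -0.02018376  0.35954616]
(array([ 0.53912057, -0.02034698,  0.41162896]), array([[ 5.84907884e-01,  7.73554800e-01,  2.43917483e-01],
       [ 8.11099577e-01, -5.57650113e-01, -1.76476140e-01],
       [-4.93353541e-04,  3.01063653e-01, -9.53603919e-01]]))
orange [(array([315.8, 162.3]), [309, 154, 14, 18, 197]), (array([588.7, 378.4]), [481, 250, 159, 230, 19198]), (array([439. , 401.8]), [433, 397, 12, 11, 66])]
red []
yellow []
post proj [318.29499419 165.04019327] pivot [373.85760238 142.05275465] nose [426.5996599  150.04921536]
```

View pics/c_wrist.png

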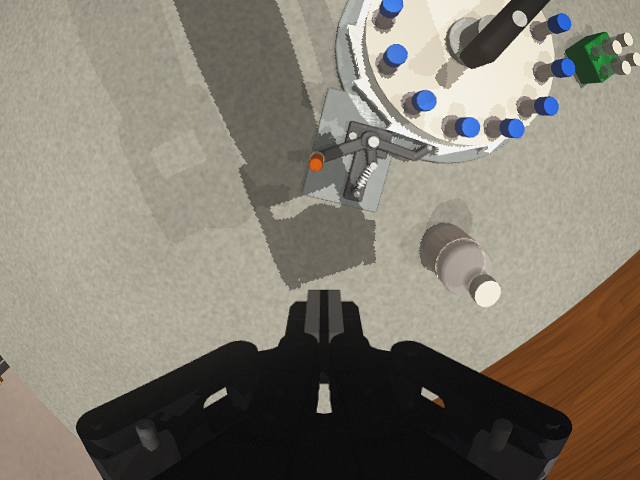

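Run:
```python
from h import *
print(rows([.588,-.059,.076],55)); print(rows([.5556,-.0439,.076],55))
```

```text
(array([ 0.59, -0.11,  6.57]), np.float64(-0.14), 'cur az', np.float64(54.3))
(array([ 1.99, -0.37,  6.56]), np.float64(-0.14), 'cur az', np.float64(54.3))
```

```bash
python3 -m creep '[0.6,-0.1,1,0, 0.6,-0.1,2.4,0, 0.6,-0.1,3.8,0, 0.6,-0.1,5,0, 0.6,-0.1,6,0, 0.6,-0.1,6.5,0, 0.6,-0.1,6.5,0]'
python3 - <<'E'
from h import *
s=ctrl.get_state(); print(s['eef_pos'],s['contact_force'],s['time'])
C=cam('wrist'); im=imaging.read_camera('wrist'); cv2.imwrite('pics/d_wrist.png',im[:,:,::-1])
E
```

```text
time: 3.65
eef_pos: [0.5835, -0.0526, 0.0744]
tcp_rot: [0.304, 0.953, -0.0, -0.004]
contact_force: [-1.2, 0.8, -0.5]
opening: 0.001
[ 0.58354791 -0.05263161  0.07435499] [-1.21258467  0.81330672 -0.48665405] 3.65
```

View pics/d_wrist.png

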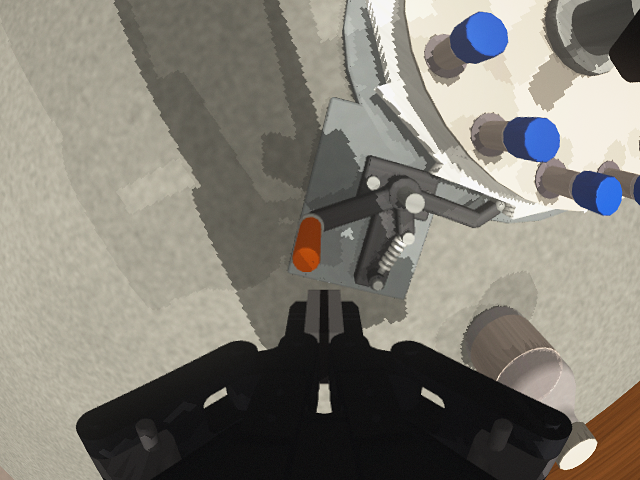

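Run:
```python
from h import *
s=ctrl.get_state(); print(s['eef_pos'],s['qpos'])
C=cam('wrist')
for z in (.09,.1): print('post',atz('wrist',(307,259),z,C).round(4))
print('pivot',atz('wrist',(415,203),.068,C).round(4))
print('tcp proj',proj('wrist',s['eef_pos'],C),proj('wrist',[.564,-.044,.1],C))
p=atz('wrist',(307,259),.1,C)
print(rows(p))
```

```text
[ 0.585375   -0.05325633  0.07689969] [-2.63356192e-01  2.33528592e-01  1.88700863e+00  2.78787266e-04
  1.02409583e+00 -1.21703447e+00]
post [ 0.5672 -0.0489  0.09  ]
post [ 0.5645 -0.0464  0.1   ]
pivot [0.5807 0.0075 0.068 ]
tcp proj [322.46298763 282.03286959] [310.80672174 255.16806697]
(array([ 0.84, -0.26, -0.92]), None, 'cur az', np.float64(54.6))
```

```bash
python3 -m creep '[0,-0.2,0,0, 0,-0.35,0,0, 0.1,-0.35,0,0, 0.2,-0.4,0,0, 0.3,-0.4,0,0, 0.4,-0.4,0,0, 0.5,-0.4,0,0, 0.6,-0.4,0,0, 0.7,-0.4,0,0, 0.8,-0.4,0,0, 0.9,-0.4,0,0, 1,-0.4,0,0, 1.1,-0.4,0,0, 1.2,-0.4,0,0]'
python3 - <<'E'
from h import *
s=ctrl.get_state(); print(s['eef_pos'],s['contact_force'],s['time'])
C=cam('wrist'); im=imaging.read_camera('wrist'); cv2.imwrite('pics/e_wrist.png',im[:,:,::-1])
E
```

```text
time: 4.87
eef_pos: [0.556, -0.0451, 0.0779]
tcp_rot: [0.304, 0.953, -0.0, -0.0]
contact_force: [0.1, -1.2, -0.2]
opening: -0.001
[ 0.55601239 -0.04505372  0.07789318] [ 0.12803758 -1.24990531 -0.16688829] 4.8667
```

View pics/e_wrist.png

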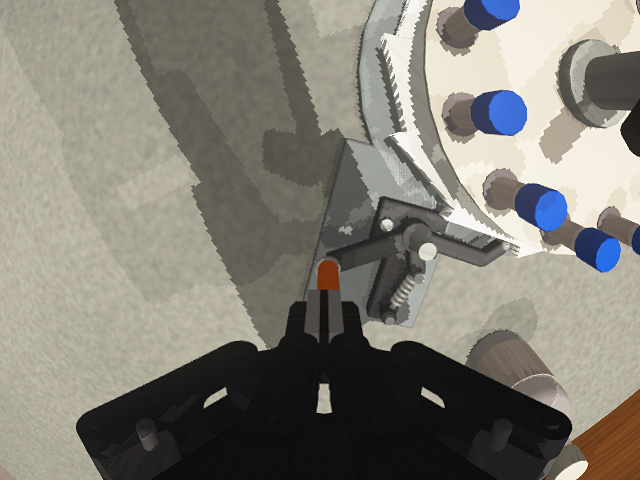

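Run:
```python
from h import *
C=cam('wrist')
b=atz('wrist',(328,264),.056,C);pv=atz('wrist',(427,251),.068,C);n=atz('wrist',(510,246),.045,C)
d=b-pv;print(b.round(4),pv.round(4),n.round(4),np.hypot(*d[:2]),np.degrees(np.arctan2(d[1],d[0])))
s=ctrl.get_state();print(rows(b), proj('wrist',s['eef_pos'],C))
```

```text
[ 0.5563 -0.0416  0.056 ] [0.5773 0.0079 0.068 ] [0.6184 0.0565 0.045 ] 0.05373929491029865 -112.91470771900816
(array([0.05, 0.12, 0.87]), None, 'cur az', np.float64(54.6)) [322.44119226 282.06338188]
```

Run:
```python
import cv2
a=cv2.imread('pics/e_wrist.png')[200:380,250:450]
cv2.imwrite('pics/e_zoom.png',cv2.resize(a,None,fx=3.3,fy=3.3,interpolation=cv2.INTER_CUBIC))
```

```text
(no output)
```

View pics/e_zoom.png

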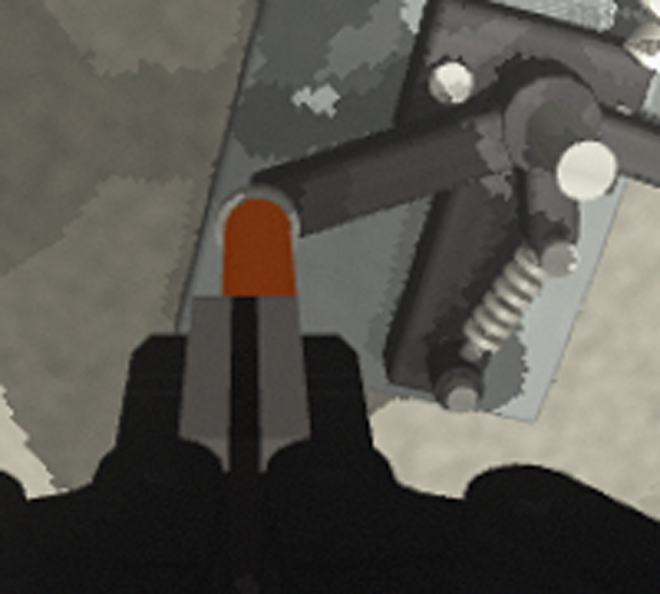

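Run:
```python
from h import *
s=ctrl.get_state(); print(s['eef_pos'],s['contact_force'],s['wrist_torque'],s['opening'],s['qpos'])
C=cam('wrist')
for a in (-105,-113,-120,-131):
    b=np.array([.5795,.0077])+.056*np.array([np.cos(np.radians(a)),np.sin(np.radians(a))])
    print(a,b.round(4),[proj('wrist',[*b,z],C).round(0) for z in (.05,.08,.1)])
t=imaging.read_camera('top')[250:330,300:420]; d=imaging.read_camera('side')[250:350,310:430]
a=np.hstack([cv2.resize(t,(390,300),interpolation=cv2.INTER_CUBIC),cv2.resize(d,(390,325),interpolation=cv2.INTER_CUBIC)[:300]])
cv2.imwrite('pics/f.png',a[:,:,::-1])
```

```text
[ 0.55560933 -0.04478065  0.0777912 ] [-0.43741125  0.33094173  0.19589197] [ 0.05084502  0.03780183 -0.02169168] -0.003352320508460804 [-2.62494564e-01  1.68424222e-01  1.96233609e+00  1.21534455e-04
  1.01149827e+00 -1.21524608e+00]
-105 [ 0.565  -0.0464] [array([330., 276.]), array([331., 299.]), array([331., 319.])]
-113 [ 0.5576 -0.0438] [array([326., 264.]), array([326., 286.]), array([327., 304.])]
-120 [ 0.5515 -0.0408] [array([324., 253.]), array([324., 273.]), array([324., 291.])]
-131 [ 0.5428 -0.0346] [array([324., 235.]), array([324., 253.]), array([324., 269.])]
```

View pics/f.png

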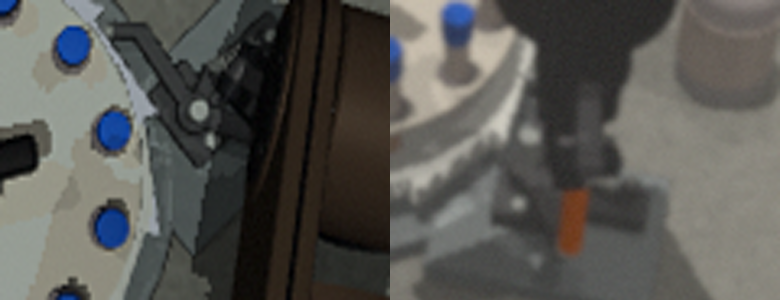

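Run:
```python
from h import *
s=ctrl.get_state(); C=cam('wrist'); A=R.from_quat(s['tcp_rot']).as_matrix()
for x in (-.011,0,.011):
    print(x,[proj('wrist',s['eef_pos']+A@[x,0,-h],C).round(0).tolist() for h in (0,.01,.019,.03)])
print([proj('wrist',s['eef_pos']+A@[0,y,0],C).round(0).tolist() for y in (-.01,.01)])
for x in (-.011,0,.011):
    print(x,[proj('side',s['eef_pos']+A@[x,0,-h]).round(0).tolist() for h in (0,.01,.019,.03)])
```

```text
-0.011 [[323.0, 301.0], [322.0, 311.0], [322.0, 320.0], [322.0, 332.0]]
0 [[322.0, 282.0], [322.0, 290.0], [322.0, 299.0], [322.0, 310.0]]
0.011 [[322.0, 262.0], [322.0, 269.0], [322.0, 277.0], [322.0, 287.0]]
[[303.0, 282.0], [342.0, 282.0]]
-0.011 [[370.0, 314.0], [370.0, 311.0], [371.0, 307.0], [371.0, 303.0]]
0 [[363.0, 315.0], [363.0, 311.0], [364.0, 307.0], [364.0, 303.0]]
0.011 [[356.0, 315.0], [356.0, 311.0], [356.0, 308.0], [357.0, 303.0]]
```

```bash
python3 -m creep '[-0.2,0,0,0, -0.6,0,0,0, -1,0,0,0, -1.3,0,0,0, -1.3,0,0,0, -1.3,0,0,0]'
python3 - <<'E'
from h import *
s=ctrl.get_state(); A=R.from_quat(s['tcp_rot']).as_matrix(); print(s['eef_pos'],s['contact_force'],s['time'])
for x in (-.011,0,.011):
    print(x,[proj('side',s['eef_pos']+A@[x,0,-h]).round(0).tolist() for h in (0,.01,.019,.03)])
im=imaging.read_camera('wrist'); d=imaging.read_camera('side')[230:350,310:430]
q=s['eef_pos']
u=proj('side',q)-[310,230]
b=cv2.resize(d,(480,480),interpolation=cv2.INTER_CUBIC); cv2.circle(b,tuple(int(v*4) for v in u),3,(0,255,0),-1)
a=np.hstack([b,cv2.resize(im[180:380,250:380],(312,480))])
cv2.imwrite('pics/g.png',a[:,:,::-1])
E
```

```text
time: 5.52
eef_pos: [0.5832, -0.0646, 0.0778]
tcp_rot: [0.305, 0.952, 0.0, -0.0]
contact_force: [-0.9, 0.7, 0.1]
opening: -0.0
[ 0.58322513 -0.06462653  0.07781076] [-0.91159446  0.69860298  0.12630021] 5.5167
-0.011 [[391.0, 314.0], [392.0, 311.0], [393.0, 307.0], [393.0, 303.0]]
0 [[384.0, 314.0], [385.0, 311.0], [385.0, 307.0], [386.0, 303.0]]
0.011 [[377.0, 314.0], [378.0, 311.0], [378.0, 307.0], [379.0, 303.0]]
```

View pics/g.png

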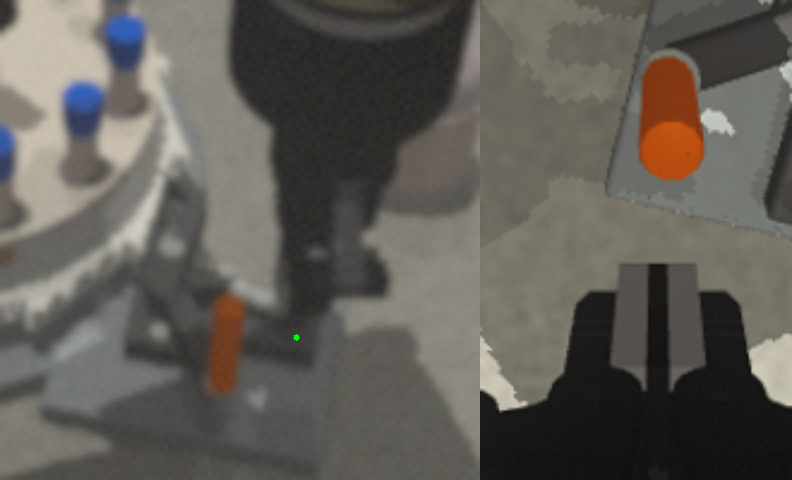

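```bash
python3 -m creep '[0,0,0.3,0, 0,0,0.72,0, 0.2,0,0.72,0, 0.35,0,0.72,0, 0.5,0,0.72,0, 0.6,0,0.72,0, 0.7,0,0.72,0, 0.8,0,0.72,0, 0.9,0,0.72,0, 1,0,0.72,0, 1,0,0.72,0]'
python3 - <<'E'
from h import *
s=ctrl.get_state(); A=R.from_quat(s['tcp_rot']).as_matrix(); print(s['eef_pos'],s['contact_force'],s['time'])
im=imaging.read_camera('wrist'); d=imaging.read_camera('side')[230:350,310:430]
b=cv2.resize(d,(360,360),interpolation=cv2.INTER_CUBIC)
a=np.hstack([b,cv2.resize(im[150:350,220:460],(432,360))])
cv2.imwrite('pics/h1.png',a[:,:,::-1])
E
```

```text
time: 6.53
eef_pos: [0.5619, -0.0489, 0.0601]
tcp_rot: [0.304, 0.953, 0.0, -0.0]
contact_force: [-0.1, -0.5, -0.3]
opening: 0.004
[ 0.56189103 -0.04891591  0.06012681] [-0.13464164 -0.52829924 -0.34703753] 6.5333
```

View pics/h1.png

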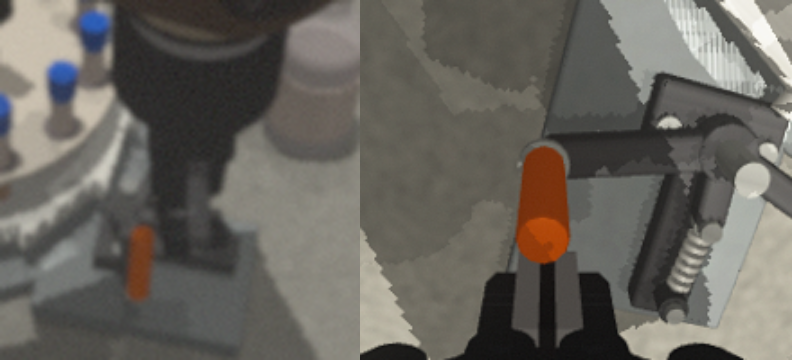

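```bash
python3 -m creep '[0.1,0,0,0, 0.2,0,0,0, 0.3,0,0,0, 0.4,0,0,0, 0.5,0,0,0, 0.6,0,0,0, 0.7,0,0,0, 0.8,0,0,0, 0.8,0,0,0]'
python3 - <<'E'
from h import *
s=ctrl.get_state(); A=R.from_quat(s['tcp_rot']).as_matrix(); print(s['eef_pos'],s['contact_force'],s['time'])
im=imaging.read_camera('wrist')
cv2.imwrite('pics/i1.png',im[100:350,200:520,::-1])
E
```

```text
time: 7.38
eef_pos: [0.5455, -0.0376, 0.0598]
tcp_rot: [0.304, 0.953, 0.0, -0.0]
contact_force: [-0.2, 0.4, 0.8]
opening: -0.002
[ 0.54554322 -0.03760138  0.05983831] [-0.19187169  0.39735498  0.84950012] 7.3833
```

View pics/i1.png

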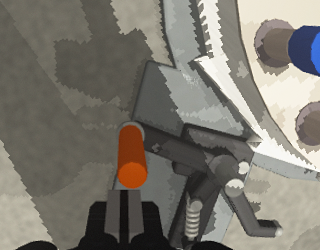

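```bash
python3 -m creep '[0.1,0,0,0, 0.2,0,0,0, 0.3,0,0,0, 0.3,0,0,0, 0,0,0,0, -0.5,0,0,0, -0.8,0,-0.5,0, -0.8,0,-2,0, -0.8,0,-3.5,0, -0.8,0,-3.5,0, -0.8,0,-3.5,0]'
python3 - <<'E'
from h import *
s=ctrl.get_state(); A=R.from_quat(s['tcp_rot']).as_matrix(); print(s['eef_pos'],s['contact_force'],s['time'])
C=cam('wrist');im=imaging.read_camera('wrist')
cv2.imwrite('pics/j1.png',im[:350,150:550,::-1])
t=imaging.read_camera('top'); cv2.imwrite('pics/j2.png',cv2.resize(t[215:405,150:430],None,fx=2.8,fy=2.8,interpolation=cv2.INTER_CUBIC)[:,:,::-1])
print([(np.round(ce,1),st.tolist()) for ce,st in blobs(im,'orange')])
E
```

```text
time: 8.35
eef_pos: [0.5644, -0.0501, 0.151]
tcp_rot: [0.304, 0.953, 0.0, 0.003]
contact_force: [-1.3, 0.1, -0.7]
opening: -0.002
[ 0.56442069 -0.050058    0.15096076] [-1.26353508  0.05217841 -0.6833232 ] 8.35
[(array([327.2, 176.2]), [318, 162, 20, 28, 416]), (array([602.4, 418.7]), [543, 327, 97, 153, 9632])]
```

View pics/j1.png

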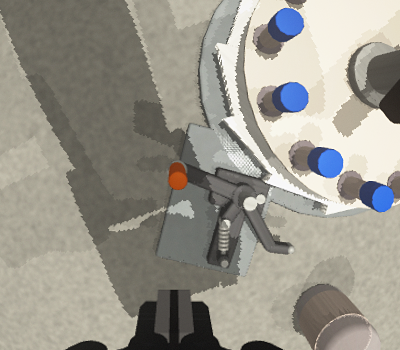

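View pics/j2.png

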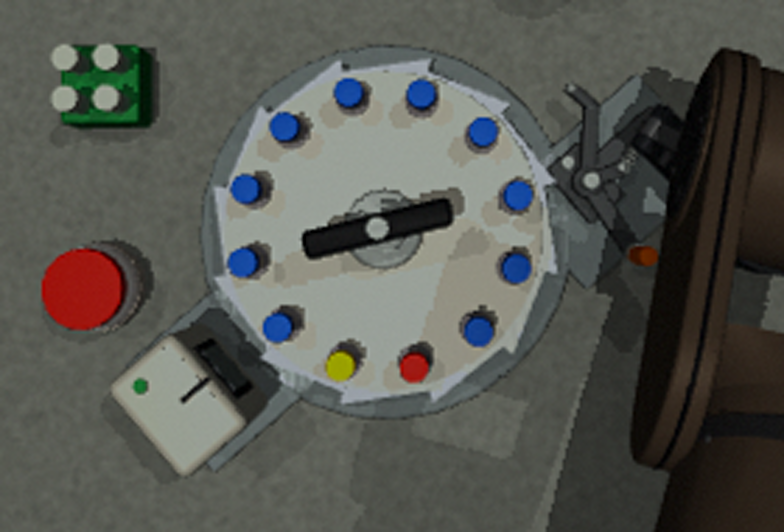

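Run:
```python
from h import *
print(rows([.5513,.137,.235],12.6))
```

```text
(array([ 4.67,  5.83, -3.52]), np.float64(8.4), 'cur az', np.float64(54.6))
```

```bash
python3 -m creep '[0,0,-1,0, 0.2,0.3,-2.3,0.6, 0.8,1,-3.4,1.7, 1.6,2,-3.5,2.9, 2.4,3,-3.5,4.1, 3.2,4,-3.5,5.3, 3.9,4.9,-3.5,6.5, 4.4,5.5,-3.5,7.5, 4.7,5.8,-3.5,8.2, 4.7,5.8,-3.5,8.4, 4.7,5.8,-3.5,8.4, 4.7,5.8,-3.5,8.4]' 0
python3 - <<'E'
from h import *
s=ctrl.get_state(); print(s['eef_pos'],s['contact_force'],s['time'],s['opening'],s['qpos'])
C=cam('wrist');im=imaging.read_camera('wrist')
cv2.imwrite('pics/k1.png',im[:,:,::-1])
print('axis top proj',proj('wrist',[.5513,.137,.177],C), 'tcp',proj('wrist',s['eef_pos'],C))
cs=caps('wrist',im,C,z=.123)
for k,p,st,ce in cs: print(k,p.round(4),st.tolist())
P=np.array([p for k,p,st,ce in cs if .075<np.hypot(*(p-[.5513,.137]))<.089])
r=least_squares(lambda v:np.hypot(*(P-v[:2]).T)-.082,[.5513,.137]); print(len(P),r.x,r.fun.round(4))
E
```

```text
time: 9.45
eef_pos: [0.5501, 0.1361, 0.2336]
tcp_rot: [0.625, 0.781, -0.001, -0.001]
contact_force: [-1.1, 0.3, 0.6]
opening: 0.999
[0.55011487 0.13606244 0.23356146] [-1.05371574  0.31237342  0.55913459] 9.45 0.9987322930717351 [ 6.36547716e-02  2.68283760e-02  1.81272815e+00 -3.99069441e-04
  1.30457602e+00 -1.56662981e-01]
axis top proj [325.69054824 245.857508  ] tcp [323.38332325 282.72792451]
blue [0.5308 0.2163] [311, 108, 22, 22, 368]
blue [0.5732 0.2147] [366, 123, 22, 22, 363]
blue [0.4931 0.1964] [257, 124, 22, 21, 361]
blue [0.6094 0.1922] [404, 162, 21, 22, 350]
blue [0.6288 0.1551] [414, 211, 21, 24, 361]
blue [0.4896 0.0826] [229, 258, 21, 25, 389]
blue [0.626  0.1136] [396, 258, 23, 24, 394]
blue [0.525  0.0605] [266, 290, 20, 25, 378]
blue [0.6036 0.0784] [361, 290, 20, 25, 386]
blue [0.5669 0.0585] [314, 303, 19, 23, 382]
red [0.5199 0.2967] [304, 0, 55, 36, 1629]
red [0.47   0.1195] [211, 212, 24, 25, 423]
yellow [0.4699 0.1605] [220, 165, 20, 19, 294]
12 [0.5488401 0.1377949] [-0.0015 -0.0014 -0.0011 -0.0006 -0.0002 -0.001  -0.0011 -0.0011 -0.0012
 -0.0007 -0.0011  0.0002]
```

View pics/k1.png

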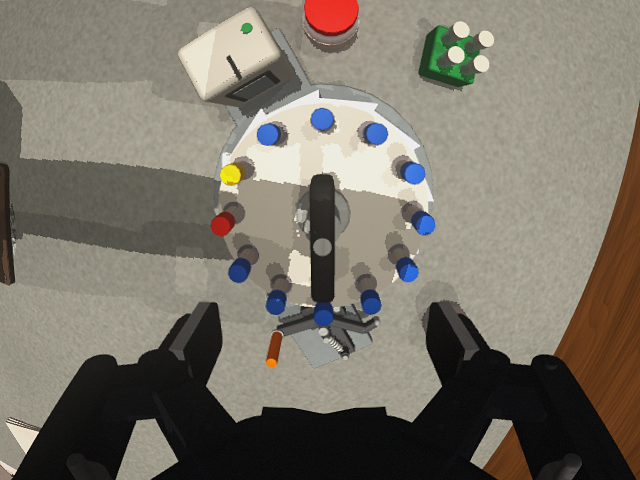

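```bash
python3 -m creep '[0.05,0,0.6,0, 0.05,0,1.8,0, 0.05,0,3,0, 0.05,0,3.9,0, 0.05,0,4.2,0, 0.05,0,4.2,0, 0.05,0,4.2,0]' 0
python3 - <<'E'
from h import *
s=ctrl.get_state(); print(s['eef_pos'],s['contact_force'],s['wrist_torque'],s['time'])
d=imaging.read_camera('side')[130:330,180:400];im=imaging.read_camera('wrist')[60:400,140:500]
cv2.imwrite('pics/l1.png',np.hstack([cv2.resize(d,(396,360)),cv2.resize(im,(381,360))])[:,:,::-1])
E
```

```text
time: 10.08
eef_pos: [0.5509, 0.1373, 0.1305]
tcp_rot: [0.626, 0.78, 0.0, 0.0]
contact_force: [1.0, -0.2, -0.1]
opening: 1.003
[0.55090057 0.13734984 0.13053997] [ 0.98104646 -0.24880472 -0.12129332] [ 0.02211129 -0.00434202 -0.02565984] 10.0833
```

View pics/l1.png

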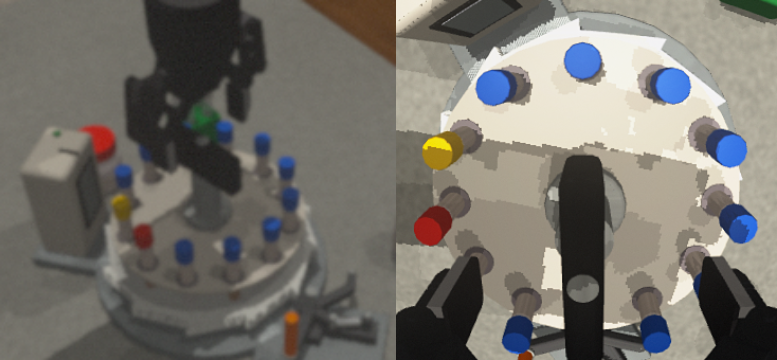

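```bash
python3 -m creep '[0,0,0,0, 0,0,0,0, 0,0,0,0, 0,0,0,0, 0,0,0,0, 0,0,0,0, 0,0,0,0, 0,0,0,0, 0,0,0,0, 0,0,0,0]' 255 25
python3 - <<'E'
from h import *
s=ctrl.get_state(); print(s['eef_pos'],s['contact_force'],s['wrist_torque'],s['time'],s['opening'])
d=imaging.read_camera('side')[130:330,180:400];im=imaging.read_camera('wrist')[60:400,140:500]
cv2.imwrite('pics/m1.png',np.hstack([cv2.resize(d,(396,360)),cv2.resize(im,(381,360))])[:,:,::-1])
E
```

```text
time: 11.02
eef_pos: [0.5483, 0.1376, 0.1302]
tcp_rot: [0.625, 0.78, -0.002, -0.002]
contact_force: [-5.9, -1.1, 4.7]
opening: 0.181
[0.5483422  0.13757522 0.13021282] [-5.93601579 -1.05746059  4.74113639] [-0.22461137  0.96648292 -0.00403602] 11.0167 0.18082575519067473
```

View pics/m1.png

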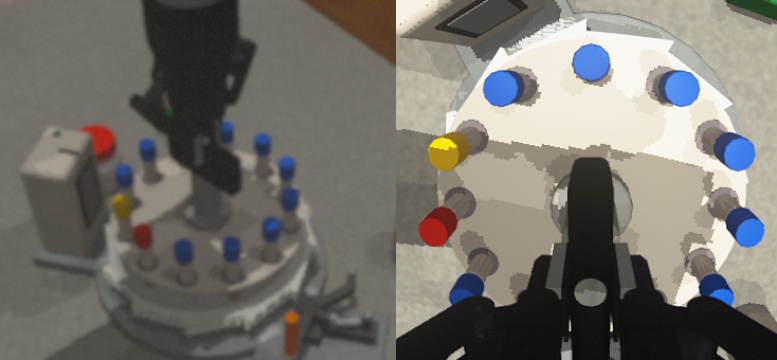

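```bash
python3 -m creep '[0,-0.05,0,0, 0,-0.1,0,0, 0,-0.1,0,0.1, 0,-0.1,0,0.3, 0,-0.1,0,0.6, 0,-0.1,0,1, 0,-0.1,0,1.4, 0,-0.1,0,1.8, 0,-0.1,0,2.2, 0,-0.1,0,2.6, 0,-0.1,0,3, 0,-0.1,0,3.4, 0,-0.1,0,3.8, 0,-0.1,0,4.2, 0,-0.1,0,4.5, 0,-0.1,0,4.8, 0,-0.1,0,5, 0,-0.1,0,5, 0,-0.1,0,5]'
cat >> h.py <<'E'
SC=2.288
def carang(c='wrist',ax=None,save=None):
    C=cam(c); im=imaging.read_camera(c)
    if save: cv2.imwrite(save,im[:,:,::-1])
    cs=[q for q in caps(c,im,C) if .06<np.hypot(*(q[1]-[.549,.1373]))<.1]
    P=np.array([q[1] for q in cs])
    if ax is None:
        r=least_squares(lambda v:np.hypot(*(P-v[:2]).T)-.082,[.549,.137]) if len(P)>5 else None
        ax=r.x if r is not None else np.array([.549,.1373])
    o=[(k,round(float((np.arctan2(p[1]-ax[1],p[0]-ax[0])-SC+np.pi)%(2*np.pi)-np.pi),3)) for k,p,_,_ in cs]
    ph=np.mean(np.exp(12j*np.array([a for k,a in o]))); f=np.angle(ph)/12
    s=ctrl.get_state(); print(c,'t',round(s['time'],2),'n',len(P),'ax',np.round(ax,4),'phase mod step',round(f,3),[q for q in o if q[0]!='blue'],'F',np.round(s['contact_force'],1),'T',np.round(s['wrist_torque'],2),'az',round(np.degrees(np.arctan2(*R.from_quat(s['tcp_rot']).as_matrix()[1::-1,1])),2),np.round(s['eef_pos'],4))
E
python3 -c "
from h import *
carang(save='pics/n1.png'); carang('top'); carang('side')"
```

```text
time: 12.7
eef_pos: [0.5495, 0.1377, 0.1302]
tcp_rot: [0.78, 0.626, 0.002, 0.001]
contact_force: [5.4, 1.4, -0.2]
opening: 0.181
wrist t 12.75 n 10 ax [0.5487 0.1353] phase mod step 0.111 [('red', 0.595), ('yellow', 0.111)] F [ 5.   0.5 -0.4] T [ 0.23 -0.47 -0.04] az -12.51 [0.5496 0.1377 0.1303]
top t 12.8 n 8 ax [0.5512 0.1372] phase mod step 0.11 [('red', 0.641), ('yellow', 0.123)] F [ 5.8  0.9 -0.1] T [ 0.22 -0.44 -0.03] az -12.51 [0.5496 0.1377 0.1303]
side t 12.85 n 9 ax [0.5466 0.1322] phase mod step 0.116 [('red', 0.654)] F [ 5.7  1.5 -1.1] T [ 0.23 -0.47 -0.04] az -12.51 [0.5495 0.1377 0.1302]
```

View pics/n1.png

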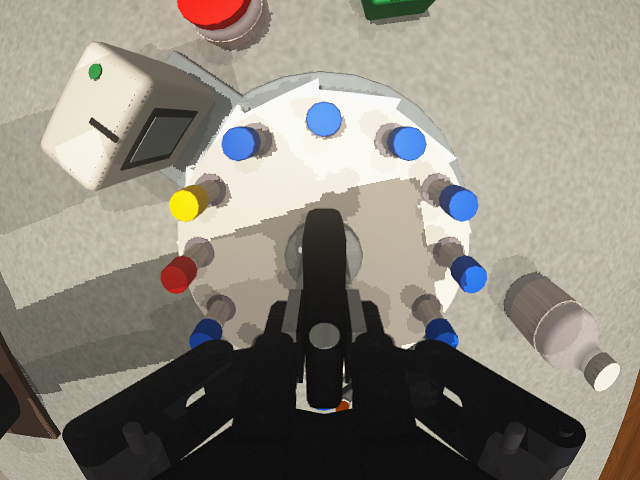

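```bash
python3 -m creep '[0,0.03,0,0.1, 0,0.05,0,0.3, 0,0.05,0,0.7, 0,0.05,0,1.2, 0,0.05,0,1.7, 0,0.05,0,2.3, 0,0.05,0,2.9, 0,0.05,0,3.5, 0,0.05,0,4.1, 0,0.05,0,4.7, 0,0.05,0,5.3, 0,0.05,0,5.9, 0,0.05,0,6.5, 0,0.05,0,7.1, 0,0.05,0,7.7, 0,0.05,0,8.3, 0,0.05,0,8.9, 0,0.05,0,9.4, 0,0.05,0,9.8, 0,0.05,0,10]'
python3 -m creep '[0,0,0,0, 0,0,0,0]'
python3 -c "
from h import *
carang(save='pics/o1.png'); carang('top',save='pics/o2.png'); carang('side')"
```

```text
time: 14.52
eef_pos: [0.5511, 0.1365, 0.1303]
tcp_rot: [0.972, 0.237, 0.002, 0.001]
contact_force: [7.6, -0.5, -1.1]
opening: 0.179
time: 14.68
eef_pos: [0.5511, 0.1365, 0.1302]
tcp_rot: [0.971, 0.237, 0.002, 0.001]
contact_force: [7.7, -0.8, -1.6]
opening: 0.183
wrist t 14.73 n 9 ax [0.5501 0.1373] phase mod step -0.237 [('red', -0.247), ('yellow', -0.738)] F [ 5.8 -1.1 -2.5] T [ 0.06 -0.81 -0.01] az -62.53 [0.5511 0.1365 0.1302]
top t 14.78 n 8 ax [0.5514 0.1361] phase mod step -0.235 [] F [ 6.9 -1.1 -2.3] T [ 0.09 -0.76 -0.06] az -62.53 [0.5511 0.1365 0.1302]
side t 14.83 n 11 ax [0.5464 0.1322] phase mod step -0.235 [('red', -0.236), ('yellow', -0.793)] F [ 6.6 -0.8 -1.3] T [ 0.1  -0.77 -0.03] az -62.54 [0.5511 0.1365 0.1302]
```

View pics/o1.png

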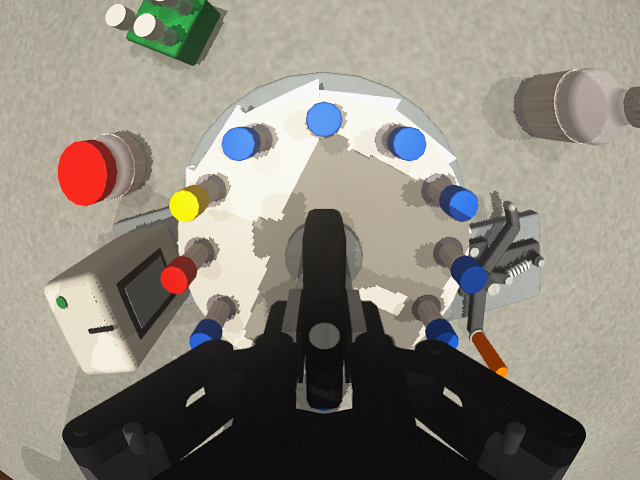

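```bash
python3 -m creep '[0.05,0.03,0,0, 0.05,0.03,0,0, 0.05,0.03,0,0, 0.05,0.03,0,0, 0.05,0.03,0,0, 0.05,0.03,0,0, 0.05,0.03,-0.5,0, 0.05,0.03,-1.8,0, 0.05,0.03,-3.2,0, 0.05,0.03,-4.2,0, 0.05,0.03,-4.4,0, 0.05,0.03,-4.4,0]' 0
python3 - <<'E'
from h import *
C=cam('wrist'); carang(save='pics/p1.png'); carang('top',save='pics/p2.png')
im=cv2.imread('pics/p1.png')[:,:,::-1].copy(); print([(np.round(ce,1),st.tolist()) for ce,st in blobs(im,'orange')])
im=cv2.imread('pics/p2.png')[:,:,::-1].copy(); print([(np.round(ce,1),st.tolist()) for ce,st in blobs(im,'orange')])
cv2.imwrite('pics/p3.png',cv2.resize(im[215:405,150:430],None,fx=2.8,fy=2.8,interpolation=cv2.INTER_CUBIC)[:,:,::-1])
E
```

```text
time: 15.83
eef_pos: [0.5522, 0.1372, 0.2438]
tcp_rot: [0.971, 0.238, 0.003, 0.001]
contact_force: [-0.2, -0.0, 0.4]
opening: 1.004
wrist t 15.88 n 12 ax [0.5502 0.1373] phase mod step -0.238 [('red', -0.236), ('yellow', -0.743)] F [ 0.3  0.8 -0.6] T [ 0.    0.03 -0.02] az -62.42 [0.5509 0.1371 0.241 ]
top t 15.93 n 6 ax [0.5518 0.1361] phase mod step -0.241 [] F [-1.1  0.5 -0.9] T [-0.07  0.01 -0.01] az -62.42 [0.55   0.137  0.2391]
[(array([624.2,  15.5]), [594, 0, 46, 48, 1101]), (array([448.3, 295.6]), [437, 282, 24, 30, 311]), (array([ 11.5, 436.5]), [0, 424, 25, 25, 211]), (array([631.5, 444.4]), [622, 434, 18, 23, 71]), (array([ 26.3, 447.6]), [23, 443, 8, 10, 43])]
[(array([380.7, 306. ]), [377, 303, 8, 7, 43])]
```

View pics/p1.png

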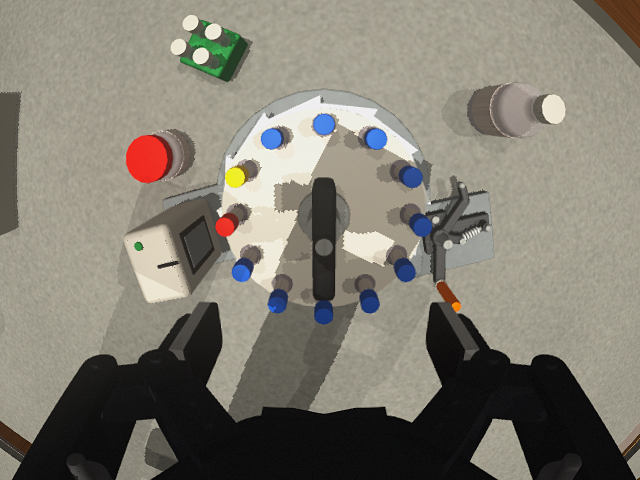

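View pics/p3.png

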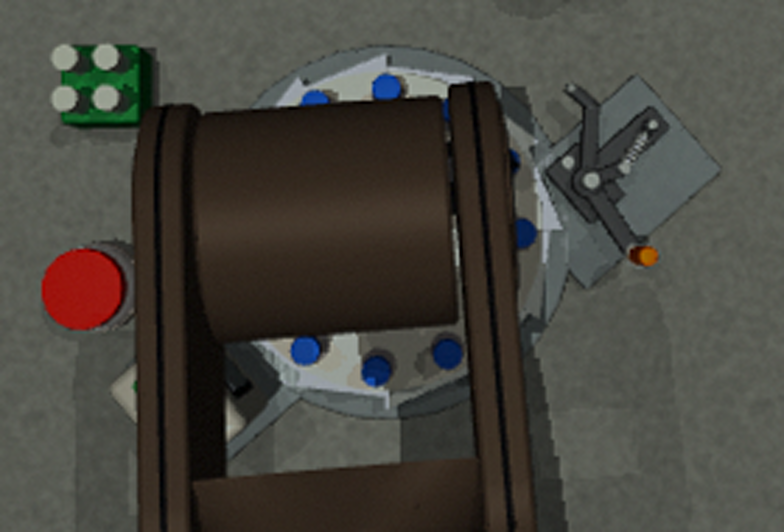

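Run:
```python
from h import *
print('post',atz('top',(380.5,306),.099).round(4))
C=cam('wrist'); print(atz('wrist',(455,306),.1,C).round(4), atz('wrist',(438,287),.056,C).round(4))
print(rows([.513,-.003,.24],-145))
print(rows([.513,-.003,.061],-145))
```

```text
post [ 0.5332 -0.0207  0.099 ]
[ 0.529  -0.0186  0.1   ] [ 0.5272 -0.0136  0.056 ]
(array([-3.9 ,  4.28, -0.03]), np.float64(16.52), 'cur az', np.float64(-62.4))
(array([-3.89,  4.28,  7.13]), np.float64(16.52), 'cur az', np.float64(-62.4))
```

```bash
python3 -m creep '[-0.2,0.2,0,0.5, -0.5,0.6,0,1.5, -0.9,1,0,2.7, -1.3,1.4,0,3.9, -1.7,1.8,0,5.1, -2.1,2.2,0,6.3, -2.5,2.6,0,7.5, -2.8,3,0,8.7, -3.1,3.3,0,9.9, -3.4,3.6,0,11.1, -3.6,3.8,0,12.3, -3.8,4,0,13.5, -3.9,4.1,0,14.7, -3.9,4.1,0,15.7, -3.9,4.1,0,16.3, -3.9,4.1,0,16.5, -3.9,4.1,0,16.5, -3.9,4.1,0,16.5]' 255
python3 - <<'E'
from h import *
C=cam('wrist'); s=ctrl.get_state(); print(s['eef_pos'],s['qpos'],s['time'])
im=imaging.read_camera('wrist'); cv2.imwrite('pics/q1.png',im[:,:,::-1]);print([(np.round(ce,1),st.tolist()) for ce,st in blobs(im,'orange')])
print(rows([.511,0,.061],-145))
print('tcp down proj',proj('wrist',[s['eef_pos'][0],s['eef_pos'][1],.078],C))
E
```

```text
time: 17.43
eef_pos: [0.5109, 0.0012, 0.2385]
tcp_rot: [0.888, -0.461, -0.001, 0.0]
contact_force: [0.1, 0.2, -0.7]
opening: -0.002
[0.51094359 0.00121189 0.23850389] [-1.96410308e-01 -1.06546010e-01  1.93278078e+00 -3.01855612e-06
  1.31796806e+00  2.33180843e+00] 17.4333
[(array([19.6, 46.3]), [0, 0, 63, 147, 4236]), (array([320.8, 175.7]), [314, 166, 14, 20, 217])]
(array([0.05, 0.02, 7.12]), np.float64(0.03), 'cur az', np.float64(-144.9))
tcp down proj [324.16021167 208.49596595]
```

View pics/q1.png

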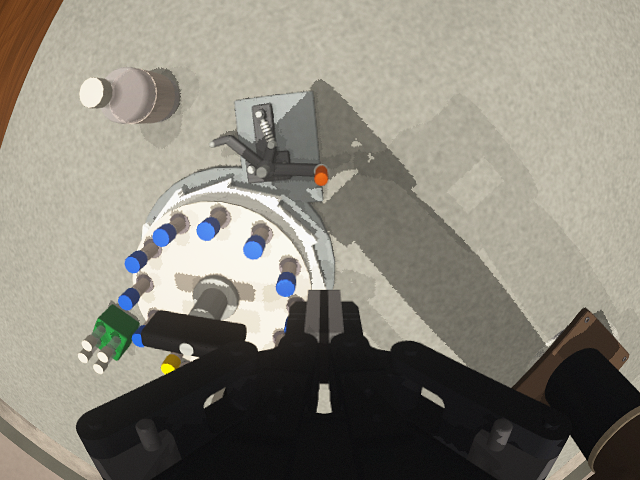

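```bash
python3 -m creep '[0,0,0.8,0, 0,0,2,0, 0,0,3.3,0, 0,0,4.2,0, 0,0,4.6,0, 0,0,4.6,0]'
python3 - <<'E'
from h import *
C=cam('wrist'); s=ctrl.get_state(); print(s['eef_pos'],s['contact_force'],s['time'])
im=imaging.read_camera('wrist'); d=imaging.read_camera('side')[150:350,230:430]
cv2.imwrite('pics/r1.png',np.hstack([im[100:400,120:520],cv2.resize(d,(300,300))])[:,:,::-1])
p=atz('wrist',blobs(im,'orange')[0][0],.09,C); print([b[0] for b in blobs(im,'orange')],[rows(atz('wrist',b[0],.085,C)) for b in blobs(im,'orange')])
E
```

```text
time: 17.98
eef_pos: [0.5094, 0.0015, 0.1218]
tcp_rot: [0.887, -0.461, -0.003, 0.001]
contact_force: [0.0, 0.2, 1.1]
opening: 0.001
[0.50939443 0.0015187  0.12180858] [0.01489041 0.20269278 1.0550493 ] 17.9833
[array([317.65500795, 201.15421304])] [(array([ 1.22, -0.07,  1.63]), None, 'cur az', np.float64(-144.9))]
```

View pics/r1.png

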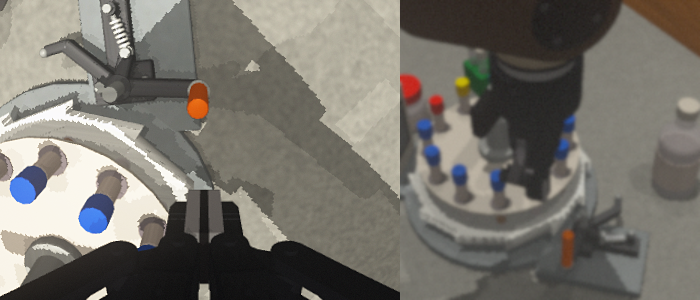

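```bash
python3 -m creep '[0,-0.05,0.8,0, 0,-0.1,1.8,0, 0,-0.1,2.4,0, 0.2,-0.1,2.4,0, 0.4,-0.1,2.4,0, 0.5,-0.1,2.4,0, 0.6,-0.1,2.4,0, 0.7,-0.1,2.4,0, 0.8,-0.1,2.4,0, 0.9,-0.15,2.4,0, 1,-0.15,2.4,0, 1.1,-0.15,2.4,0, 1.2,-0.2,2.4,0, 1.3,-0.2,2.4,0, 1.4,-0.2,2.4,0, 1.4,-0.2,2.4,0]'
python3 - <<'E'
from h import *
C=cam('wrist'); s=ctrl.get_state(); print(s['eef_pos'],s['contact_force'],s['time'])
im=imaging.read_camera('wrist')
cv2.imwrite('pics/s1.png',im[50:400,100:540,::-1])
E
```

```text
time: 19.42
eef_pos: [0.5364, -0.0253, 0.065]
tcp_rot: [0.887, -0.461, 0.0, 0.0]
contact_force: [-0.1, 0.3, 0.2]
opening: 0.002
[ 0.5363589  -0.02534325  0.06497636] [-0.07909518  0.34014114  0.22725046] 19.4167
```

View pics/s1.png

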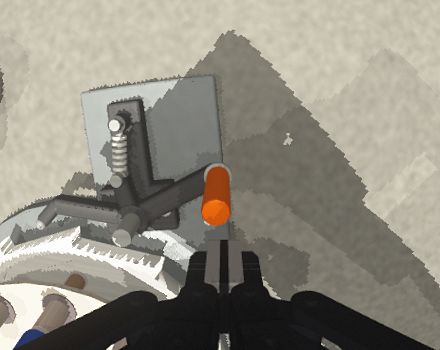

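```bash
python3 -m creep '[-0.3,0,0,0, -0.8,0,0,0, -1,0,-0.6,0, -1,0,-1.8,0, -1,0,-3.2,0, -1,0,-4.6,0, -1,0,-6,0, -1,0,-6.8,0, -1,0,-7,0, -1,0,-7,0]'
python3 - <<'E'
from h import *
s=ctrl.get_state(); print(s['eef_pos'],s['contact_force'],s['time'])
carang('wrist',save='pics/t1.png');carang('top',save='pics/t2.png');
im=cv2.imread('pics/t2.png'); im2=cv2.imread('pics/t1.png')
cv2.imwrite('pics/t3.png',np.hstack([cv2.resize(im[215:405,230:430],None,fx=2,fy=2,interpolation=cv2.INTER_CUBIC),im2[60:440,120:500]]))
print(rows([.5505,.137,.235],-62.5+30),rows([.5505,.137,.235],-62.4))
E
```

```text
time: 20.3
eef_pos: [0.5218, -0.0037, 0.2416]
tcp_rot: [0.888, -0.461, 0.002, -0.001]
contact_force: [-0.6, 0.1, -1.1]
opening: 0.001
[ 0.52180498 -0.00365443  0.24162506] [-0.62769404  0.10670629 -1.14874876] 20.3
wrist t 20.35 n 8 ax [0.5485 0.1373] phase mod step -0.241 [('red', -0.215)] F [-0.9  1.  -1. ] T [0.02 0.03 0.04] az -144.89 [ 0.5208 -0.0036  0.2393]
top t 20.4 n 12 ax [0.5513 0.1371] phase mod step -0.237 [('red', -0.235), ('yellow', -0.762)] F [-0.8 -0.5 -0.5] T [-0.01 -0.01 -0.01] az -144.9 [ 0.5202 -0.0036  0.2379]
(array([-3.9 , -4.23,  0.11]), np.float64(-22.48), 'cur az', np.float64(-144.9)) (array([-3.9 , -4.23,  0.11]), np.float64(-16.5), 'cur az', np.float64(-144.9))
```

View pics/t3.png

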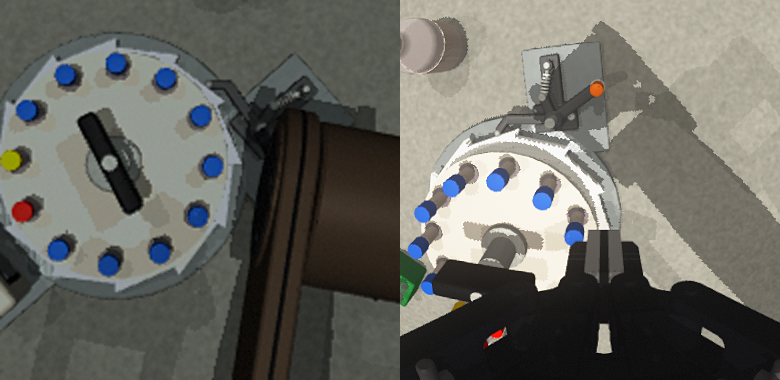

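```bash
python3 -m creep '[-0.2,-0.2,0,-0.5, -0.5,-0.6,0,-1.5, -0.9,-1,0,-2.7, -1.3,-1.4,0,-3.9, -1.7,-1.8,0,-5.1, -2.1,-2.2,0,-6.3, -2.5,-2.6,0,-7.5, -2.8,-3,0,-8.7, -3.1,-3.3,0,-9.9, -3.4,-3.6,0,-11.1, -3.6,-3.8,0,-12.3, -3.8,-4,0,-13.5, -3.9,-4.1,0,-14.7, -3.9,-4.2,0,-15.7, -3.9,-4.2,0,-16.3, -3.9,-4.2,0,-16.5, -3.9,-4.2,0,-16.5, -3.9,-4.2,0,-16.5]' 0
python3 - <<'E'
from h import *
C=cam('wrist'); s=ctrl.get_state(); print(s['eef_pos'],s['qpos'],s['time'])
print(rows([.5486,.1353,.13],-62.5))
carang('wrist',save='pics/u1.png')
E
```

```text
time: 21.9
eef_pos: [0.5505, 0.1358, 0.2381]
tcp_rot: [0.971, 0.238, -0.002, -0.0]
contact_force: [-0.0, 0.5, -0.1]
opening: 1.001
[0.55050955 0.13578264 0.23810707] [ 6.29181207e-02  2.46672132e-02  1.80662774e+00 -7.89658882e-07
  1.31335019e+00  1.15362880e+00] 21.9
(array([-0.06, -0.01,  4.32]), np.float64(0.0), 'cur az', np.float64(-62.5))
wrist t 21.95 n 12 ax [0.5502 0.1373] phase mod step -0.238 [('red', -0.237), ('yellow', -0.744)] F [-0.1  0.5  0.5] T [ 0.04 -0.02 -0.01] az -62.49 [0.5508 0.1358 0.2386]
```

View pics/u1.png

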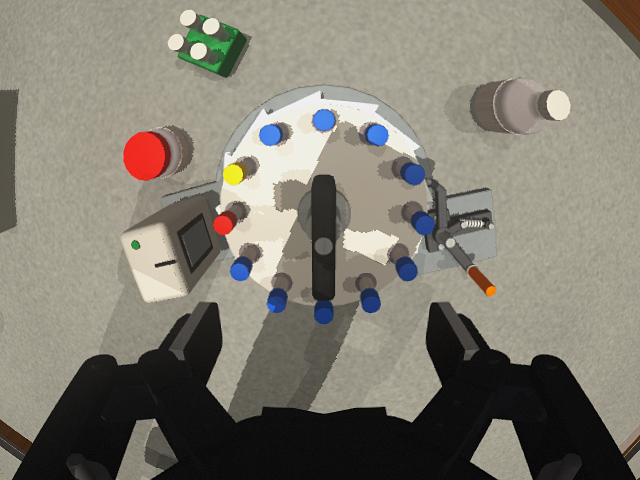

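```bash
python3 -m creep '[-0.06,0,0.6,0, -0.06,0,1.8,0, -0.06,0,3,0, -0.06,0,3.9,0, -0.06,0,4.3,0, -0.06,0,4.3,0, -0.06,0,4.3,0]' 0
python3 -m creep '[0,0,0,0, 0,0,0,0, 0,0,0,0, 0,0,0,0, 0,0,0,0, 0,0,0,0, 0,0,0,0, 0,0,0,0, 0,0,0,0]' 255 25
python3 -c "
from h import *
carang(); carang('top')"
```

```text
time: 22.53
eef_pos: [0.5502, 0.1351, 0.1327]
tcp_rot: [0.971, 0.238, -0.0, -0.0]
contact_force: [0.1, -0.5, -0.0]
opening: 0.997
time: 23.28
eef_pos: [0.5499, 0.1359, 0.1331]
tcp_rot: [0.971, 0.238, 0.0, -0.001]
contact_force: [-2.7, 3.0, 4.5]
opening: 0.181
wrist t 23.33 n 10 ax [0.5478 0.1361] phase mod step -0.237 [('red', -0.279), ('yellow', -0.765)] F [-4.2  3.3  4.8] T [ 0.59  0.48 -0.  ] az -62.43 [0.55   0.1359 0.1331]
top t 23.38 n 8 ax [0.5515 0.1358] phase mod step -0.236 [] F [-3.9  4.5  6. ] T [ 0.61  0.54 -0.04] az -62.43 [0.5499 0.1359 0.1331]
```

```bash
python3 -m creep '[0,0,0,-0.1, 0,0,0,-0.3, 0,0,0,-0.5, 0,0,0,-0.8, 0,0,0,-1.1, 0,0,0,-1.4, 0,0,0,-1.7, 0,0,0,-2, 0,0,0,-2.3, 0,0,0,-2.5, 0,0,0,-2.7, 0,0,0,-2.9, 0,0,0,-3.1, 0,0,0,-3.3, 0,0,0,-3.45, 0,0,0,-3.6, 0,0,0,-3.6]'
python3 -c "
from h import *
carang(save='pics/v1.png'); carang('top',save='pics/v2.png')
im=cv2.imread('pics/v2.png'); im2=cv2.imread('pics/v1.png')
cv2.imwrite('pics/v3.png',np.hstack([cv2.resize(im[215:405,230:430],None,fx=2,fy=2,interpolation=cv2.INTER_CUBIC),im2[60:440,120:500]]))
"
```

```text
time: 24.8
eef_pos: [0.5497, 0.1361, 0.1331]
tcp_rot: [0.922, 0.387, 0.0, -0.001]
contact_force: [-3.2, 4.7, 5.5]
opening: 0.175
wrist t 24.85 n 10 ax [0.548  0.1357] phase mod step 0.077 [('red', 0.035), ('yellow', -0.45)] F [-4.   4.6  5.6] T [ 0.7   0.62 -0.05] az -44.43 [0.5497 0.1361 0.1331]
top t 24.9 n 8 ax [0.5512 0.1373] phase mod step 0.076 [('red', 0.085)] F [-3.6  4.5  5.2] T [ 0.71  0.62 -0.02] az -44.43 [0.5497 0.1362 0.1331]
```

View pics/v3.png

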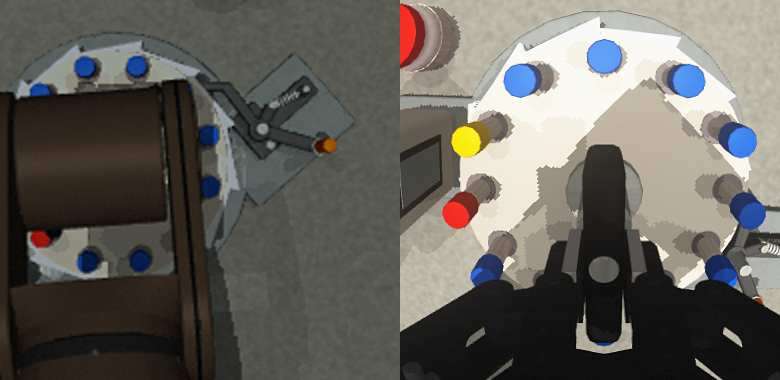

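```bash
python3 -m creep '[0,0,0,0.1, 0,0,0,0.2, 0,0,0,0.3, 0,0,0,0.4, 0,0,0,0.5, 0,0,0,0.5]'
python3 -c "
from h import *
carang(); carang('top',save='pics/w2.png')
im=cv2.imread('pics/w2.png')[235:305,310:410]
cv2.imwrite('pics/w3.png',cv2.resize(im,None,fx=6,fy=6,interpolation=cv2.INTER_CUBIC))
"
```

```text
time: 25.4
eef_pos: [0.5498, 0.1361, 0.1331]
tcp_rot: [0.93, 0.367, 0.0, -0.001]
contact_force: [-3.6, 4.6, 5.9]
opening: 0.182
wrist t 25.45 n 10 ax [0.548  0.1357] phase mod step 0.038 [('red', -0.004), ('yellow', -0.49)] F [-3.8  4.8  5.9] T [0.75 0.59 0.1 ] az -46.88 [0.5498 0.1361 0.1331]
top t 25.5 n 8 ax [0.551  0.1373] phase mod step 0.038 [('red', 0.055)] F [-3.9  4.6  5.7] T [0.74 0.58 0.17] az -46.88 [0.5498 0.1361 0.1331]
```

View pics/w3.png

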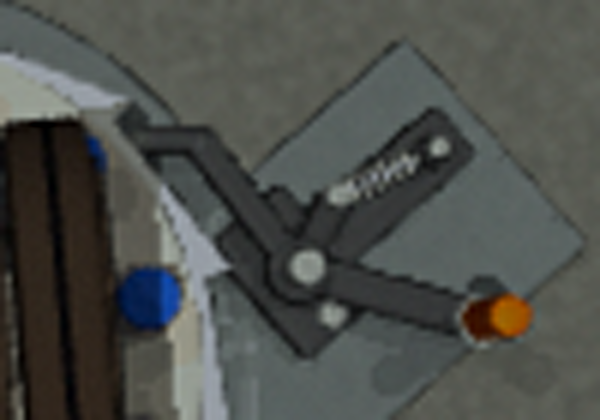

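```bash
python3 -m creep '[0,0,0,0.05, 0,0,0,0.1, 0,0,0,0.15, 0,0,0,0.2, 0,0,0,0.2]'
python3 -c "
from h import *
carang(); carang('top')"
```

```text
time: 25.92
eef_pos: [0.5498, 0.1361, 0.1331]
tcp_rot: [0.933, 0.359, -0.0, -0.001]
contact_force: [-3.8, 4.0, 4.9]
opening: 0.182
wrist t 25.97 n 10 ax [0.548  0.1358] phase mod step 0.022 [('red', -0.021), ('yellow', -0.506)] F [-3.7  4.5  5.4] T [0.7  0.63 0.14] az -47.87 [0.5498 0.1361 0.1331]
top t 26.02 n 8 ax [0.5508 0.1371] phase mod step 0.024 [('red', 0.045)] F [-3.9  5.5  5.7] T [0.7  0.61 0.13] az -47.87 [0.5498 0.136  0.1331]
```

```bash
python3 -m creep '[0,0,0,0.05, 0,0,0,0.1, 0,0,0,0.15, 0,0,0,0.15]'
python3 -c "
from h import *
carang(); carang('top')"
```

```text
time: 26.35
eef_pos: [0.5498, 0.1361, 0.1331]
tcp_rot: [0.936, 0.353, 0.0, -0.001]
contact_force: [-2.9, 3.9, 5.1]
opening: 0.183
wrist t 26.4 n 10 ax [0.548  0.1358] phase mod step 0.009 [('red', -0.034), ('yellow', -0.52)] F [-3.3  5.1  5.7] T [0.71 0.57 0.17] az -48.62 [0.5498 0.1361 0.1331]
top t 26.45 n 8 ax [0.5508 0.1371] phase mod step 0.011 [('red', 0.038)] F [-3.7  4.8  5.4] T [0.65 0.57 0.14] az -48.62 [0.5498 0.136  0.1331]
```

```bash
python3 -m creep '[0,0,0,0.05, 0,0,0,0.1, 0,0,0,0.1]'
python3 -c "
from h import *
carang(); carang('top')"
python3 -m creep '[0,0,0,0.05, 0,0,0,0.1, 0,0,0,0.1]'
python3 -c "
from h import *
carang(); carang('top')"
```

```text
time: 26.7
eef_pos: [0.5497, 0.1361, 0.1331]
tcp_rot: [0.937, 0.349, 0.0, -0.001]
contact_force: [-2.7, 4.7, 5.3]
opening: 0.18
wrist t 26.75 n 10 ax [0.548  0.1358] phase mod step -0.0 [('red', -0.043), ('yellow', -0.529)] F [-4.1  4.   5.6] T [0.68 0.62 0.22] az -49.12 [0.5498 0.1361 0.1331]
top t 26.8 n 8 ax [0.5508 0.137 ] phase mod step 0.003 [('red', 0.032)] F [-3.3  4.5  5.8] T [0.7  0.6  0.11] az -49.12 [0.5498 0.1361 0.1331]
time: 27.05
eef_pos: [0.5498, 0.136, 0.1331]
tcp_rot: [0.939, 0.345, 0.0, -0.001]
contact_force: [-4.2, 4.3, 5.5]
opening: 0.176
wrist t 27.1 n 10 ax [0.548  0.1358] phase mod step -0.009 [('red', -0.051), ('yellow', -0.538)] F [-3.8  4.6  5.7] T [0.69 0.57 0.13] az -49.62 [0.5498 0.1361 0.1331]
top t 27.15 n 8 ax [0.5508 0.1371] phase mod step -0.005 [('red', 0.03)] F [-4.   4.9  5.7] T [0.71 0.55 0.2 ] az -49.62 [0.5498 0.1361 0.1331]
```

```bash
python3 -m creep '[0,0,0,0.05, 0,0,0,0.1, 0,0,0,0.1]'
python3 -c "
from h import *
carang(); carang('top',save='pics/x2.png')
im=cv2.imread('pics/x2.png')[235:305,310:410]
cv2.imwrite('pics/x3.png',cv2.resize(im,None,fx=6,fy=6,interpolation=cv2.INTER_CUBIC))
"
```

```text
time: 27.4
eef_pos: [0.5498, 0.136, 0.1331]
tcp_rot: [0.94, 0.341, 0.0, -0.001]
contact_force: [-3.9, 4.1, 6.1]
opening: 0.179
wrist t 27.45 n 10 ax [0.548  0.1358] phase mod step -0.017 [('red', -0.06), ('yellow', -0.546)] F [-3.3  4.2  5.2] T [0.7  0.57 0.11] az -50.11 [0.5498 0.1361 0.1331]
top t 27.5 n 8 ax [0.5509 0.1368] phase mod step -0.013 [('red', 0.023)] F [-2.2  3.8  5.9] T [0.71 0.6  0.15] az -50.12 [0.5498 0.1361 0.1331]
```

View pics/x3.png

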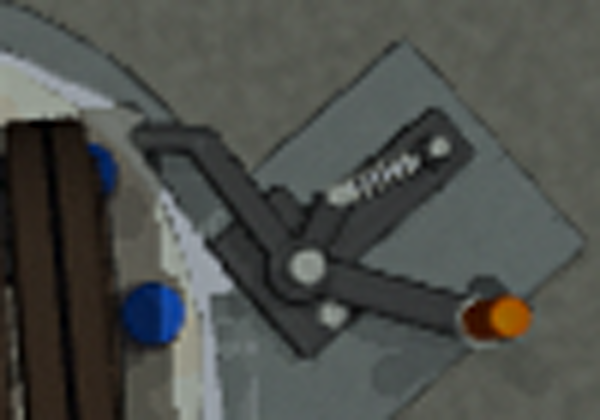

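```bash
python3 -c "
from h import *
carang('side',save='pics/y2.png')
f=lambda p,a,b,c,d,k:cv2.resize(cv2.imread(p)[a:b,c:d],None,fx=k,fy=k,interpolation=cv2.INTER_CUBIC)
A=np.hstack([f('pics/a_top.png',245,285,320,360,6),f('pics/w2.png',245,285,320,360,6),f('pics/x2.png',245,285,320,360,6)])
B=np.hstack([f('pics/a_side.png',265,305,330,375,8),f('pics/y2.png',265,305,330,375,8)])
cv2.imwrite('pics/y3.png',A);cv2.imwrite('pics/y4.png',B)
"
```

```text
side t 27.55 n 9 ax [0.5463 0.1325] phase mod step -0.013 [('red', -0.021)] F [-5.1  5.1  5.5] T [0.7  0.61 0.22] az -50.12 [0.5498 0.136  0.1331]
```

View pics/y3.png

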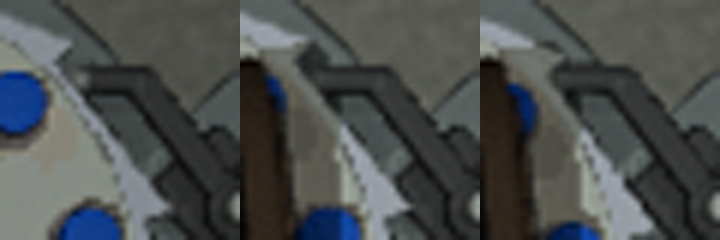

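View pics/y4.png

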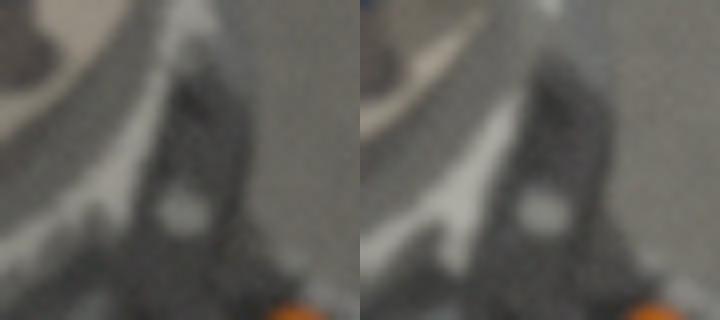

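```bash
python3 -m creep '[0,0,0,0.05, 0,0,0,0.1, 0,0,0,0.1]'
python3 -c "
from h import *
carang(); carang('top')"
python3 -m creep '[0,0,0,0.05, 0,0,0,0.1, 0,0,0,0.1]'
python3 -c "
from h import *
carang(); carang('top',save='pics/z2.png')"
```

```text
time: 27.8
eef_pos: [0.5498, 0.1361, 0.1331]
tcp_rot: [0.941, 0.337, 0.0, -0.001]
contact_force: [-3.2, 5.2, 5.0]
opening: 0.175
wrist t 27.85 n 10 ax [0.548  0.1358] phase mod step -0.025 [('red', -0.067), ('yellow', -0.554)] F [-3.6  4.6  5.3] T [0.69 0.55 0.2 ] az -50.6 [0.5498 0.136  0.1331]
top t 27.9 n 8 ax [0.5508 0.1368] phase mod step -0.02 [('red', 0.019)] F [-3.1  5.1  5.9] T [0.66 0.6  0.19] az -50.61 [0.5498 0.136  0.1331]
time: 28.15
eef_pos: [0.5498, 0.136, 0.1331]
tcp_rot: [0.943, 0.334, -0.0, -0.001]
contact_force: [-4.1, 3.8, 5.4]
opening: 0.176
wrist t 28.2 n 10 ax [0.5481 0.1358] phase mod step -0.026 [('red', -0.068), ('yellow', -0.554)] F [-4.2  4.1  5.6] T [0.72 0.53 0.42] az -51.03 [0.5498 0.136  0.1331]
top t 28.25 n 8 ax [0.5507 0.1368] phase mod step -0.021 [('red', 0.018)] F [-3.4  4.3  5.2] T [0.71 0.54 0.51] az -51.03 [0.5498 0.136  0.1331]
```

```bash
python3 -m creep '[0,0,0,-0.05, 0,0,0,-0.05, 0,0,0,-0.05, 0,0,0,-0.05, 0,0,0,-0.05, 0,0,0,-0.05, 0,0,0,-0.05, 0,0,0,-0.05, 0,0,0,-0.05, 0,0,0,-0.05, 0,0,0,-0.05, 0,0,0,-0.05, 0,0,0,-0.05, 0,0,0,-0.05, 0,0,0,-0.05, 0,0,0,-0.05, 0,0,0,-0.05, 0,0,0,-0.05, 0,0,0,-0.05, 0,0,0,-0.05]'
python3 -c "
from h import *
carang(); carang('top',save='pics/aa.png')
im=cv2.imread('pics/aa.png')[215:405,150:430]
cv2.imwrite('pics/ab.png',cv2.resize(im,None,fx=2.8,fy=2.8,interpolation=cv2.INTER_CUBIC))"
```

```text
time: 29.92
eef_pos: [0.5498, 0.136, 0.1331]
tcp_rot: [0.942, 0.335, 0.0, -0.001]
contact_force: [-4.0, 4.7, 5.8]
opening: 0.176
wrist t 29.97 n 10 ax [0.548  0.1358] phase mod step -0.025 [('red', -0.068), ('yellow', -0.553)] F [-2.7  4.3  5.4] T [0.68 0.56 0.33] az -50.81 [0.5498 0.136  0.1331]
top t 30.02 n 8 ax [0.5508 0.1368] phase mod step -0.02 [('red', 0.019)] F [-3.5  4.7  5.5] T [0.73 0.57 0.35] az -50.81 [0.5498 0.1361 0.1331]
```

View pics/ab.png

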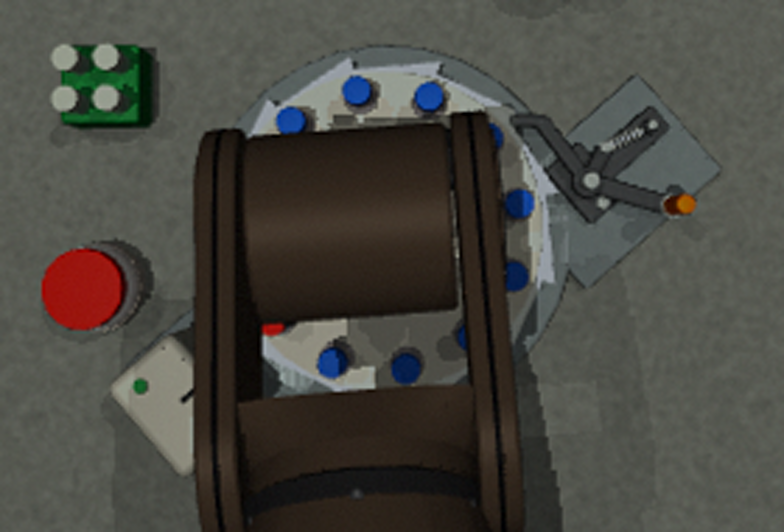

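```bash
python3 -m creep '[0,0,0,-0.1, 0,0,0,-0.3, 0,0,0,-0.6, 0,0,0,-1, 0,0,0,-1.4, 0,0,0,-1.8, 0,0,0,-2.2, 0,0,0,-2.6, 0,0,0,-3, 0,0,0,-3.4, 0,0,0,-3.8, 0,0,0,-4.2, 0,0,0,-4.6, 0,0,0,-5, 0,0,0,-5.4, 0,0,0,-5.8, 0,0,0,-6.2, 0,0,0,-6.5, 0,0,0,-6.8, 0,0,0,-6.9]'
python3 -c "
from h import *
carang(); carang('top')"
python3 -m creep '[0,0,0,0.1, 0,0,0,0.2, 0,0,0,0.3, 0,0,0,0.4, 0,0,0,0.5, 0,0,0,0.6, 0,0,0,0.7, 0,0,0,0.7]'
python3 -c "
from h import *
carang(); carang('top')"
```

```text
time: 31.68
eef_pos: [0.5493, 0.1364, 0.1331]
tcp_rot: [0.801, 0.599, -0.0, -0.002]
contact_force: [-5.2, 4.8, 6.3]
opening: 0.179
wrist t 31.73 n 10 ax [0.5486 0.1354] phase mod step 0.04 [('red', 0.525), ('yellow', 0.04)] F [-5.7  4.7  6.8] T [ 0.84  0.76 -0.12] az -16.4 [0.5493 0.1364 0.133 ]
top t 31.78 n 8 ax [0.551  0.1372] phase mod step 0.043 [('red', 0.567), ('yellow', 0.059)] F [-5.   5.2  6.5] T [ 0.74  0.79 -0.07] az -16.43 [0.5493 0.1364 0.1331]
time: 32.45
eef_pos: [0.5494, 0.1364, 0.1331]
tcp_rot: [0.819, 0.574, -0.0, -0.001]
contact_force: [-5.2, 5.3, 6.5]
opening: 0.178
wrist t 32.5 n 10 ax [0.5486 0.1355] phase mod step -0.015 [('red', 0.47), ('yellow', -0.015)] F [-4.6  5.4  6.7] T [0.74 0.71 0.16] az -19.87 [0.5493 0.1363 0.1331]
top t 32.55 n 8 ax [0.5508 0.137 ] phase mod step -0.011 [('red', 0.5), ('yellow', 0.024)] F [-4.5  5.   5.9] T [0.8  0.73 0.14] az -19.88 [0.5494 0.1363 0.1331]
```

```bash
python3 -m creep '[0,0,0,0.05, 0,0,0,0.1, 0,0,0,0.1]'
python3 -c "
from h import *
carang(); carang('top')"
python3 -m creep '[0,0,0,0.05, 0,0,0,0.08, 0,0,0,0.08]'
python3 -c "
from h import *
carang(); carang('top')"
```

```text
time: 32.8
eef_pos: [0.5494, 0.1363, 0.1331]
tcp_rot: [0.821, 0.571, -0.0, -0.001]
contact_force: [-5.1, 5.2, 6.1]
opening: 0.178
wrist t 32.85 n 10 ax [0.5486 0.1355] phase mod step -0.022 [('red', 0.463), ('yellow', -0.023)] F [-5.5  5.4  6.5] T [0.79 0.79 0.17] az -20.37 [0.5494 0.1364 0.1331]
top t 32.9 n 8 ax [0.5507 0.1369] phase mod step -0.017 [('red', 0.493), ('yellow', 0.021)] F [-4.5  4.2  6.5] T [0.78 0.74 0.16] az -20.37 [0.5494 0.1363 0.1331]
time: 33.15
eef_pos: [0.5494, 0.1363, 0.1331]
tcp_rot: [0.823, 0.568, -0.0, -0.001]
contact_force: [-4.8, 5.3, 6.5]
opening: 0.183
wrist t 33.2 n 10 ax [0.5486 0.1355] phase mod step -0.026 [('red', 0.458), ('yellow', -0.027)] F [-5.   5.1  6.6] T [0.8  0.74 0.22] az -20.73 [0.5494 0.1364 0.1331]
top t 33.25 n 8 ax [0.5507 0.137 ] phase mod step -0.021 [('red', 0.491), ('yellow', 0.016)] F [-4.9  5.6  7.2] T [0.84 0.72 0.25] az -20.73 [0.5494 0.1364 0.1331]
```

Just making contact (same phase as before); one more small step to confirm.

```bash
python3 -m creep '[0,0,0,0.04, 0,0,0,0.07, 0,0,0,0.07]'
python3 -c "
from h import *
carang(); carang('top')"
```

```text
time: 33.5
eef_pos: [0.5493, 0.1363, 0.1331]
tcp_rot: [0.824, 0.566, -0.0, -0.001]
contact_force: [-4.9, 4.4, 6.6]
opening: 0.182
wrist t 33.55 n 10 ax [0.5486 0.1354] phase mod step -0.027 [('red', 0.457), ('yellow', -0.027)] F [-5.4  4.7  6.6] T [0.79 0.77 0.45] az -21.03 [0.5494 0.1363 0.1331]
top t 33.6 n 8 ax [0.5506 0.137 ] phase mod step -0.021 [('red', 0.49), ('yellow', 0.016)] F [-4.4  4.6  6.5] T [0.78 0.78 0.45] az -21.03 [0.5494 0.1364 0.1331]
```

```bash
python3 -m creep '[0.02,-0.05,-0.02,-0.03, 0.03,-0.08,-0.04,-0.05, 0.03,-0.08,-0.04,-0.05, 0.03,-0.08,-0.04,-0.05]'
python3 -c "
from h import *
carang(); carang('top')"
```

```text
time: 33.93
eef_pos: [0.5494, 0.1363, 0.1331]
tcp_rot: [0.824, 0.567, 0.001, 0.001]
contact_force: [4.0, 2.5, -2.3]
opening: 0.179
wrist t 33.98 n 10 ax [0.5486 0.1355] phase mod step -0.028 [('red', 0.458), ('yellow', -0.027)] F [ 4.6  1.8 -3.6] T [ 0.32 -0.8   0.41] az -20.91 [0.5494 0.1363 0.1331]
top t 34.03 n 8 ax [0.5515 0.1353] phase mod step -0.027 [('red', 0.476)] F [ 6.4  2.3 -3.2] T [ 0.29 -0.78  0.37] az -20.91 [0.5494 0.1363 0.1331]
```

```bash
python3 -m creep '[0,0.03,0.01,0, 0,0.04,0.01,0, 0,0.04,0.01,0]'
python3 -m creep '[0,0,0,0, 0,0,0,0, 0,0,0,0, 0,0,0,0, 0,0,0,0, 0,0,0,0]' 0
python3 -c "
from h import *
carang(); carang('top')"
python3 -m creep '[0,0,-0.4,0, 0,0,-1.4,0, 0,0,-2.8,0, 0,0,-4,0, 0,0,-4.8,0, 0,0,-5,0, 0,0,-5,0]'
python3 -c "
from h import *
carang(save='pics/ba.png'); carang('top'); s=ctrl.get_state(); print(rows([.40,-.2,.28],-20))"
```

```text
time: 34.28
eef_pos: [0.5493, 0.1363, 0.1331]
tcp_rot: [0.824, 0.567, -0.0, -0.0]
contact_force: [1.9, 3.3, 0.3]
opening: 0.179
time: 34.78
eef_pos: [0.5492, 0.1361, 0.1332]
tcp_rot: [0.824, 0.567, -0.0, -0.0]
contact_force: [0.5, 0.7, 0.4]
opening: 0.993
wrist t 34.83 n 10 ax [0.5487 0.1361] phase mod step -0.025 [('red', 0.467), ('yellow', -0.02)] F [0.5 0.8 0.6] T [-0.01  0.02 -0.04] az -20.93 [0.5493 0.1361 0.1332]
top t 34.88 n 7 ax [0.5517 0.1364] phase mod step -0.02 [('yellow', 0.02)] F [ 0.  -0.3 -0.1] T [-0.04  0.05 -0.03] az -20.93 [0.5493 0.1362 0.1332]
time: 35.47
eef_pos: [0.5505, 0.1363, 0.261]
tcp_rot: [0.824, 0.567, 0.002, 0.001]
contact_force: [-0.1, 0.2, 0.8]
opening: 0.999
wrist t 35.52 n 12 ax [0.5495 0.1377] phase mod step -0.027 [('red', 0.5), ('yellow', -0.007)] F [ 0.7 -0.3 -0.7] T [-0.01  0.05  0.04] az -20.92 [0.5494 0.1362 0.2585]
top t 35.57 n 4 ax [0.549  0.1373] phase mod step -0.008 [('red', 0.552)] F [-0.5 -0.2 -0.6] T [ 0.02 -0.03 -0.02] az -20.92 [0.5486 0.1362 0.2568]
(array([-14.68,  -0.75,  -0.91]), np.float64(-0.18), 'cur az', np.float64(-20.9))
```

View pics/ba.png

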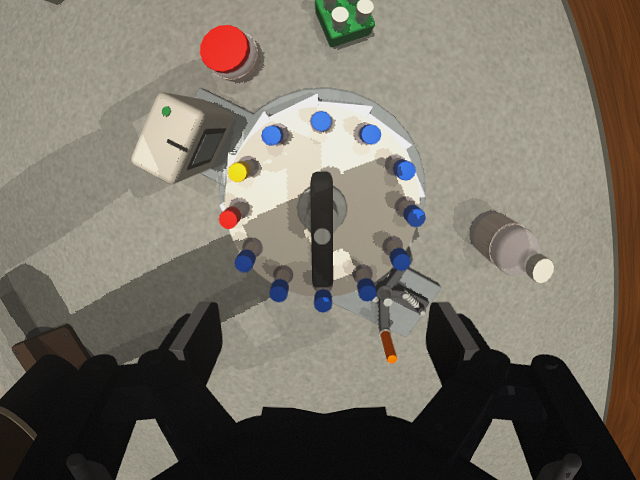

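```bash
python3 -m creep '[-0.5,0,-0.4,0, -1.5,0,-0.8,0, -2.7,0,-0.9,0, -4,0,-0.9,0, -5.3,0,-0.9,0, -6.6,0,-0.9,0, -7.9,0,-0.9,0, -9.2,0,-0.9,0, -10.3,0,-0.9,0, -11.2,0,-0.9,0, -11.8,0,-0.9,0, -12,0,-0.9,0, -12,0,-0.9,0, -12,0,-0.9,0]'
python3 -c "
from h import *
carang('top',save='pics/ca.png'); carang('side')
im=cv2.imread('pics/ca.png')[215:405,150:430]
cv2.imwrite('pics/cb.png',cv2.resize(im,None,fx=2.8,fy=2.8,interpolation=cv2.INTER_CUBIC))"
```

```text
time: 36.73
eef_pos: [0.4418, -0.1438, 0.28]
tcp_rot: [0.824, 0.567, -0.0, -0.001]
contact_force: [0.7, -0.6, -0.2]
opening: 0.998
top t 36.78 n 12 ax [0.5514 0.137 ] phase mod step -0.025 [('red', 0.501), ('yellow', -0.024)] F [0.2 0.5 0.2] T [-0.02  0.09  0.  ] az -20.9 [ 0.4421 -0.1434  0.2802]
side t 36.83 n 6 ax [0.5464 0.1326] phase mod step -0.022 [('red', 0.484), ('yellow', -0.063)] F [0.8 0.4 0.1] T [0.02 0.03 0.02] az -20.86 [ 0.4422 -0.1432  0.2803]
```

View pics/cb.png

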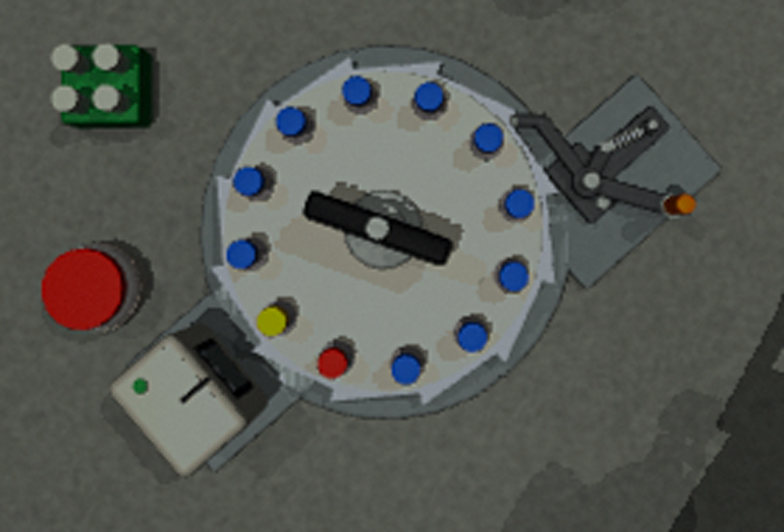

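Yellow cap (271,321 in the zoom) stands at the window and the pawl is engaged with its nose against a tooth (520,118). The bystanders are where they were and the arm is clear, so I am handing in.

```bash
python3 -c "
from plant import ctrl; print(ctrl.sign_off())"
```

```text
the job is handed in; nothing more can be done
None
```

The job is done and handed in at about 37 s of the allowed 67 s; the sign-off gives no verdict.

**What I did**
- I flicked the pawl off with the shut fingers and gripped the paddle. I turned the carousel back to about −0.24 rad, let go, and pushed the pawl back in.
- I gripped again and advanced one click, then eased back until a tooth rested on the pawl. The red tube stood at the window for about 2 s.
- I advanced one more click, eased back the same way, let go and moved the arm clear.

**Last checks**
- **Position:** in the last top picture the yellow cap is at the window, 0.025 rad short of the middle. The camera's zero is itself uncertain by about 0.02. Both rests came out at the same phase, which fits a shifted pawl block.
- **Pawl:** it is in, with its nose at a tooth.
- **Torque:** easing back took 0.1 to 0.2 Nm, rising to at most about 0.5 Nm against the pawl.
- **Surroundings:** the tubes, scanner, bottle, jar and rack look unmoved.

**What went wrong or disagreed**
- **First push at the post:** it passed over the top without moving the post. The shut fingertips appeared about 17 mm higher than the reported TCP. I repeated the push lower and it worked.
- **Axis position:** the views disagreed by about 2 to 3 mm, side camera up to 5 mm. This caused sideways forces of up to about 8 N on the grip while turning.

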